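Wall in the test socket with barrier blocks in running bond

ROBOT

A 7-joint arm with a two-finger parallel gripper is mounted at the origin on the work surface. World frame = base frame: x ahead of the robot, y to its left, z up, the work surface at z = 0. Lengths are in m, angles in degrees, forces in N, time in s.
With the tool pointing down it reaches from about 0.425 to 0.875 m from the base axis. Payload 8.4 kg.
Tool frame: the origin (TCP) lies midway between the tips of the shut fingers; the grasp point (between the pads) lies 19 mm behind it; z points along the fingers, y is the direction in which the jaws open and shut (so a half turn about z gives the same grasp; the last joint's range is limited). The gripper opens to 85 mm and grips with 20 to 120 N. Pads are 22 mm wide; open, the fingers measure 114 mm over their backs; the gripper's body (76 mm by 85 mm) begins 54 mm behind the grasp point. The pads swing forward as they close: fully open they stand 13 mm farther back than shut.
Start: joints at [59.06, 19.091, 2.286, 83.961, -0.768, 76.965, -3.352], TCP at [0.277, -0.588, 0.231] pointing down, gripper open.
Joint ranges: [-147.57, 147.57], [-21.85, 119.76], [-74.77, 79.35], [14.55, 137.4], [-85.83, 265.84], [4.83, 119.75], [-152.11, 152.11]. Speed limits (degrees/s): [127.2, 127.2, 159.86, 159.86, 180, 180, 180].

INTERFACE

Orientations are given as [roll, pitch, yaw] about the fixed x, y, z axes, in that order (R = Rz(yaw) Ry(pitch) Rx(roll)).
In Python, from cell import ctrl gives the robot as it stands. The module is installed in compiled form; this text tells all that it offers.
- The arm moves only by the tool carry_out, never from a script. Its argument "motion" is a list of rows, each an object with "linear": the shift along the tool's x, y, z in cm, a list of three; "rot": the turn, a rotation vector about the tool's x, y, z in degrees, a list of three; "fingers": the finger opening in cm, from 0 to 8.54. In form: [{"linear": [dx, dy, dz], "rot": [wx, wy, wz], "fingers": fingers}, ...]. A call has 1 to 5 rows; each row shifts and turns the pose as measured when the row begins, along the tool's axes as they then stand; what a row does not reach is not made up. A row lasts 1/12 s, in which the tool goes at most 41.7 mm and 7.16 degrees, less where a joint would pass 70% of its speed; a pose out of reach is approached as far as the arm can. A call is refused whole if a number of a shift passes 4.17 or a number of a turn 7.16, either way. A call with a gripper value outside its range is refused whole. The fingers move at their own pace and stop on an object; "newtons" is the grip in N (left out, the last holds). Time passes only in rows, so rows that do not move let the fingers close. It gives the time, the measured TCP pose, the force and the opening at its end, in the units of the state.
- ctrl.state(): the state, without advancing time (a new reading comes with each control period).
- ctrl.camera(name): name is "scene" or "top"; returns the picture (480x640x3 uint8, blue, green, red); there is no depth.
- ctrl.get_calibration(name): a dict with "vfov" (degrees; the focal length in pixels is half the picture's height over the tangent of half this angle, whatever the lens; pixels are square), "cx", "cy" (the principal point, pixels), "k1" (the pictures are not rectified: a ray, as slopes to the right and down, at radius r is drawn at 1 + k1 r^2 times it, then the intrinsics apply), "world_to_cam" (4x4, takes a point from world to camera coordinates). Camera axes: x right, y down, z forward; pixel columns grow to the right and rows downward; lengths in m; the calibration is good to about 2 mm. A picture is of the moment at which its call begins. get_calibration takes no time and is no camera call.
- ctrl.close_job(): hands the job in, once; it reports no verdict.
The state is a dict: "time_s": time; "joint_positions": joint angles; "joint_vel": joint speeds; "joint_torque": joint torques, N m; "ee_pos": TCP position; "ee_rot": TCP orientation; "wrist_force": force on the tool from outside, world axes, zero at the start; "ft_torque": the same for the moment, N m; "width": finger opening in m.
Only numpy, scipy, OpenCV 4.12 (cv2) and the standard library are available. Lean on these libraries where they do the work, as an engineer would, in place of code of your own. Each camera call takes 0.05 s, during which the arm holds its last target. There are 200 camera calls.

TASK

Make the test socket ready for a high-voltage run: first swing its clamp lever fully down onto the module, then build up the barrier in front of it in running bond. On the fixed first course lay the half block butted against the tall end stop with a full block butted against it, then the other full block as a third course, its end in line with the wall's end at that same stop, so that it straddles the joint below; all faces flush with the wall. Leave everything else where it is, the three-quarter block too.

Things in the scene. Friction and masses are not known exactly. Their poses are not given: they have to be found in the camera images.
- wall_base: barrier foot, fixed to the table: steel tray 90 x 276 x 10 mm with the first course on it, two off-white full blocks end to end along its y axis (240 long in all, 50 wide along x, joint at the middle). Origin: centre of its underside on the table; the first course's top is 50 mm above it. Two 4 mm lips along the long sides reach 22 mm above the table. Its position and its yaw vary.
- end_stop: tall steel end stop, fixed upright plate at one end of the wall_base (either end, it varies): 60 wide (x) x 14 thick (y) x 78 high. Origin: centre of its underside, on the tray 10 mm above the table and 128 mm from the wall_base's origin along its y; its top is 88 mm above the table, 2 mm below the top of the second course. Its inner face is 1 mm beyond the end of the first course.
- end_clip: low steel end plate at the other end of the wall_base, 60 x 14 x 30 mm, fixed; origin as the end stop's. It tops out below the first course.
- half: half block, off-white, 60 long (x) x 50 wide (y) x 40 high (z); origin at the centre of its underside; loose, 0.08-0.16 kg. It starts lying flat on top of full_a, at any yaw.
- full_a: full block, off-white, 120 long (its x) x 50 wide (its y) x 40 high (z); origin at the centre of its underside; loose, 0.15-0.33 kg. The two full blocks are alike and interchangeable. Starts flat on the table with the half block on it.
- full_b: full block, off-white, 120 long (its x) x 50 wide (its y) x 40 high (z); origin at the centre of its underside; loose, 0.15-0.33 kg. The two full blocks are alike and interchangeable. Starts flat on the table.
- socket: test socket, fixed to the table: black block 70 (x) x 170 (y) x 30 mm high with an aluminium module 50 x 75 mm seated on it (module top about 59 mm above the table). Origin: centre of its underside. Position and yaw vary.
- clamp_lever (a joint): angle of the clamp lever in rad: 0 = fully shut, lying level over the module with its tip towards the socket's -y; grows as the tip rises; stop at 1.45. Stiff by friction (0.13 N m, about 1 N at the tip), so it stays where it is left; starts 0.7-1.25.
- lever_hinge (a point): on the lever's hinge axis (which runs along the socket's x), 66 mm above the table, at y = +65 mm in the socket's frame; the lever's centre line starts here. Two 6 mm wide steel ears beside it reach 74 mm above the table.
- lever_paddle (a point): middle of the upper (outer) face of the lever's black paddle, 120 mm from the hinge. Paddle 42 wide (along the hinge axis) x 30 long x 10 thick, centred on the lever's centre line; the bar is 16 wide x 8 thick. With the lever shut the paddle's upper face is 71 mm above the table.
- three_quarter: bystander, loose, to be left alone: three-quarter block, looks like the other blocks but 90 long x 50 x 40 mm; origin under its centre. Wrong size for this wall.
- card_stand: bystander, loose, to be left alone: green circuit card (85 wide along x, 4 thick) upright in a black foot 100 x 55 x 16 mm, 110 mm high in all; origin under its centre.
- spray_can: bystander, loose, to be left alone: grey can, 60 diameter x 120 mm high; origin under its centre.
- wire_spool: bystander, loose, to be left alone: spool of copper wire, 84 diameter x 50 mm high, standing on its flange; origin under its centre.
- multimeter: bystander, loose, to be left alone: grey hand meter 160 (x) x 80 x 35 mm; beyond the blocks.
- relay_module: bystander, loose, to be left alone: metal box 110 (x) x 60 x 50 mm; left of the socket.
There are look-alikes about, which are no part of the job. What is shaped like the full_a but green or turquoise is not meant.

How it is judged:
By the outcome, as a careful person would: the job done as asked, in the order asked, and still so for the second after the job is handed in, with the robot touching nothing.
It also fails if it takes over 72 s, if anything falls off the work surface, if the arm or the gripper's body presses on something with over 40 N, if the wrist force passes 120 N, or if a joint passes its speed limit or range.

## Working session

There is one attempt and no reset: what is moved stays moved. The work goes in short steps, Python scripts to look and compute and a tool call to move; the robot and the scene stay as the last step left them, time stands still between calls to the robot, and variables do not carry over. Pictures are saved under pics/ and viewed, about 8 in all and at most 12, crops included, and the job is handed in when it is done.

Besides the shell and the picture viewer there is one more tool, called as a command line: name --argument value ..., lists and objects as JSON in quotes. carry_out: Moves the arm, as the interface text tells. Its arguments: {"type":"object","properties":{"motion":{"type":"array"},"newtons":{"type":"number"}},"required":["motion"]}

```bash
mkdir -p pics; ls
cat > h.py <<'E'
import numpy as np, cv2
from cell import ctrl
from scipy.spatial.transform import Rotation as R
def K(n):
    c=ctrl.get_calibration(n); f=240/np.tan(np.radians(c["vfov"]/2))
    return c,f,np.array(c["world_to_cam"])
def proj(n,P):
    c,f,T=K(n); P=np.atleast_2d(P); q=P@T[:3,:3].T+T[:3,3]; s=q[:,:2]/q[:,2:]
    s=s*(1+c["k1"]*(s**2).sum(1,keepdims=True)); return s*f+[c["cx"],c["cy"]]
def unproj(n,uv,z):
    c,f,T=K(n); uv=np.atleast_2d(uv).astype(float); d=(uv-[c["cx"],c["cy"]])/f; s=d.copy()
    for _ in range(30): s=d/(1+c["k1"]*(s**2).sum(1,keepdims=True))
    r=np.c_[s,np.ones(len(s))]@T[:3,:3]; o=-T[:3,:3].T@T[:3,3]
    return o+r*((z-o[2])/r[:,2])[:,None]
def snap(n,name):
    im=ctrl.camera(n); cv2.imwrite(f"pics/{name}.png",im); return im
E
python3 - <<'E'
from h import *
for n in("scene","top"):
    snap(n,n+"0"); c,f,T=K(n); print(n,f,c["k1"],-T[:3,:3].T@T[:3,3],T[:3,:3].round(2).tolist())
print(ctrl.state())
E
```

```text
pics
scene 562.5053211522843 0.052808705324118875 [1.36180675 0.53196856 0.8835766 ] [[-0.52, 0.85, 0.0], [0.53, 0.33, -0.78], [-0.67, -0.41, -0.62]]
top 484.63244077660454 -0.009330245049289459 [0.33514322 0.01474292 1.2973879 ] [[0.0, -1.0, 0.0], [-0.99, -0.0, -0.15], [0.15, -0.0, -0.99]]
{'time_s': 0.1, 'joint_positions': array([59.05936968, 19.1300202 ,  2.28649137, 84.00552577, -0.7682896 ,
       76.96578075, -3.35074252]), 'joint_vel': array([-0.08350566, -0.11678946, -0.08666013, -0.15076761, -0.01697491,
        0.00388103,  0.09413592]), 'joint_torque': array([ 4.44462334e-03, -6.60014749e+01,  1.37064502e+00, -4.06475866e+01,
        1.71756651e-02,  8.98614409e-03, -4.19303376e-05]), 'ee_pos': array([ 0.27712661, -0.58750901,  0.23048859]), 'ee_rot': array([-1.79914140e+02,  5.93107638e-03,  2.52551346e+01]), 'wrist_force': array([ 0.25950483, -0.07767573,  0.37357409]), 'ft_torque': array([-0.00255296, -0.01001071, -0.00804924]), 'width': 0.08566338594039845}
```

View pics/top0.png

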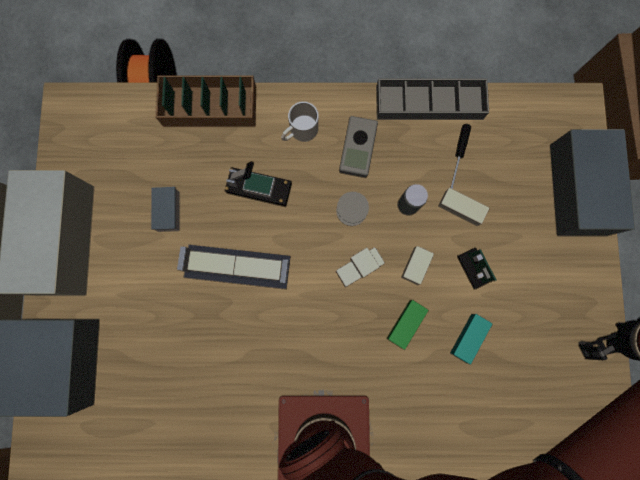

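View pics/scene0.png

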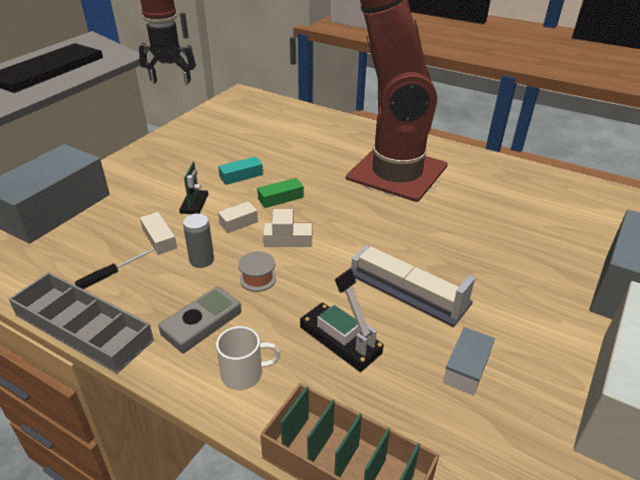

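The candidates in the top view are:
- **Full_a:** (360,267), with the half block on it at (367,261).
- **Bright blocks:** (418,265) and (465,206). One is full_b and the other the three-quarter block, so I need their lengths.
- **Look-alikes, not meant:** green (408,324) and turquoise (472,339).

The tall stop is at the left end of the wall (183,258), which is +y. Next is a close crop, with lengths measured.

Run:
```python
from h import *
t=cv2.imread("pics/top0.png"); s=cv2.imread("pics/scene0.png")
a=cv2.resize(t[180:300,330:500],None,fx=4.6,fy=4.6,interpolation=cv2.INTER_CUBIC)[:, :780]
b=cv2.resize(t[150:300,165:305],None,fx=2.8,fy=2.8,interpolation=cv2.INTER_CUBIC)
c=cv2.resize(s[235:375,290:480],None,fx=2.05,fy=2.05,interpolation=cv2.INTER_CUBIC)
W=np.zeros((600,800,3),np.uint8); 
a=cv2.resize(t[180:300,330:500],(400,282),interpolation=cv2.INTER_CUBIC);W[:282,:400]=a
W[:287,400:790]=c[:287,:390]
W[290:290+310,:]=0
b=cv2.resize(t[155:300,165:305],(299,310),interpolation=cv2.INTER_CUBIC);W[290:,:299]=b
d=cv2.resize(s[195:260,130:320],(500,171),interpolation=cv2.INTER_CUBIC);W[300:471,300:]=d
cv2.imwrite("pics/crop1.png",W)
for n,im,pts in(("top",t,((418,265),(465,206),(350,270),(367,261),(210,263),(260,268))),("scene",s,((238,216),(158,232),(300,240),(282,215),(380,263)))):
    h=cv2.cvtColor(im,cv2.COLOR_BGR2HSV)
    for p in pts: print(n,p,im[p[1],p[0]],h[p[1],p[0]])
    m=((h[...,1]<75)&(h[...,2]>120)).astype(np.uint8); nn,l,st,_=cv2.connectedComponentsWithStats(m)
    for i in range(1,nn):
        if 150<st[i,4]<5000:
            r=cv2.minAreaRect(np.argwhere(l==i)[:,::-1].astype(np.float32))
            print(n,st[i].tolist(),np.round(r[0],1),np.round(r[1],1),round(r[2],1))
```

```text
Traceback (most recent call last):
ValueError: could not broadcast input array from shape (287,389,3) into shape (287,390,3)
```

Run:
```python
from h import *
t=cv2.imread("pics/top0.png"); s=cv2.imread("pics/scene0.png")
W=np.zeros((600,800,3),np.uint8); rs=lambda i,w,h:cv2.resize(i,(w,h),interpolation=cv2.INTER_CUBIC)
W[:282,:400]=rs(t[180:300,330:500],400,282); W[:294,400:]=rs(s[235:375,290:480],400,294)
W[295:,:295]=rs(t[155:300,165:305],295,305); W[300:471,300:]=rs(s[195:260,130:320],500,171)
cv2.imwrite("pics/crop1.png",W)
for n,im,pts in(("top",t,((418,265),(465,206),(350,270),(367,261),(210,263),(400,240))),("scene",s,((238,216),(158,232),(300,240),(282,215),(380,263),(330,230)))):
    h=cv2.cvtColor(im,cv2.COLOR_BGR2HSV)
    for p in pts: print(n,p,im[p[1],p[0]],h[p[1],p[0]])
    m=((h[...,1]<75)&(h[...,2]>120)).astype(np.uint8); nn,l,st,_=cv2.connectedComponentsWithStats(m)
    for i in range(1,nn):
        if 150<st[i,4]<5000:
            r=cv2.minAreaRect(np.argwhere(l==i)[:,::-1].astype(np.float32))
            print(n,st[i].tolist(),np.round(r[0],1),np.round(r[1],1),round(r[2],1))
```

```text
top (418, 265) [155 171 169] [ 34  24 171]
top (465, 206) [145 164 164] [ 30  30 164]
top (350, 270) [156 167 165] [ 35  17 167]
top (367, 261) [157 169 167] [ 35  18 169]
top (210, 263) [154 168 170] [ 26  24 170]
top (400, 240) [ 84 114 136] [ 17  98 136]
top [281, 101, 38, 37, 438] [297.2 116.9] [29.1 43.2] 72.3
top [442, 157, 47, 67, 891] [470. 190.] [49.4 50.7] 24.8
top [406, 184, 23, 22, 387] [416.5 194.5] [21.2 21.2] 45.0
top [351, 247, 34, 30, 603] [367.7 259.8] [24.4 26.3] 56.3
top [404, 246, 30, 38, 664] [418.7 264.5] [19.6 34.5] 23.2
top [188, 251, 93, 29, 1720] [234.1 265. ] [92.  18.8] 6.3
top [336, 262, 25, 24, 352] [348.1 273.4] [19.7 18. ] 59.0
scene (238, 216) [190 215 229] [ 19  43 229]
scene (158, 232) [192 216 228] [ 20  40 228]
scene (300, 240) [105 118 127] [ 18  44 127]
scene (282, 215) [193 216 229] [ 19  40 229]
scene (380, 263) [194 216 229] [ 19  39 229]
scene (330, 230) [119 166 196] [ 18 100 196]
scene [0, 0, 150, 117, 4665] [67.6 53.6] [ 64.3 173.5] 66.8
scene [136, 0, 71, 134, 3951] [169.1  65.5] [128.8  67.1] 82.7
scene [331, 0, 36, 29, 793] [348.5  14
[... 588 characters left out ...]
[156.4 227.4] [35.5 20.8] 56.3
scene [183, 214, 26, 15, 309] [195.5 221. ] [25. 14.] 0.0
scene [352, 246, 124, 64, 2517] [410.6 277.5] [124.   38.5] 16.2
scene [238, 251, 38, 39, 896] [256.5 270. ] [38. 37.] 90.0
scene [9, 272, 141, 85, 2217] [ 78.1 312.7] [136.3  46.8] 27.3
scene [158, 286, 82, 58, 1361] [198.7 313.3] [29.3 80.3] 55.4
scene [318, 286, 59, 59, 786] [346.9 321.4] [51.8 50.6] 53.1
scene [216, 326, 64, 64, 2548] [240.7 355.7] [59.9 62.9] 43.5
scene [446, 327, 49, 52, 1530] [470.7 351.8] [36.8 43.6] 21.8
scene [443, 369, 36, 27, 486] [459.8 382.1] [35.6 14.3] 22.4
scene [0, 408, 54, 72, 1594] [ 26.5 443.5] [53. 71.] 0.0
scene [176, 443, 90, 37, 1679] [220.5 461. ] [89. 36.] -0.0
```

View pics/crop1.png

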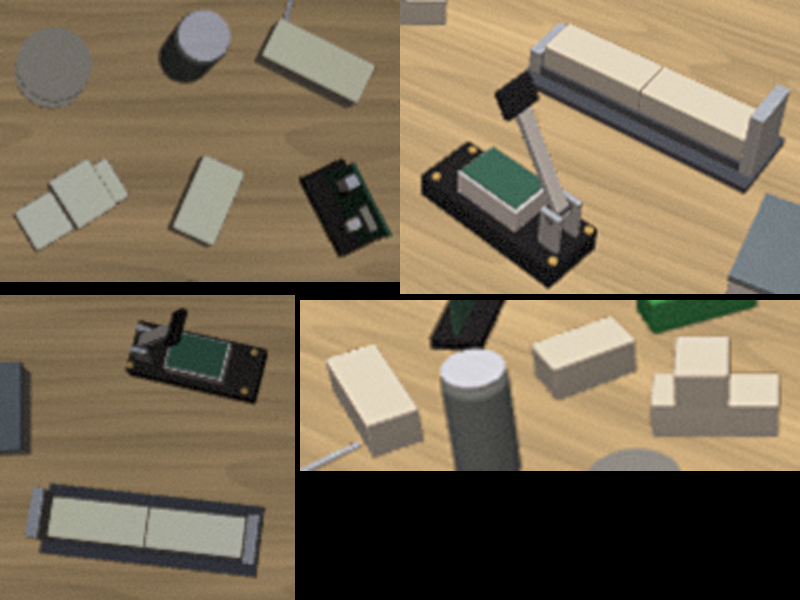

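The block at (465,206) measures about 120 mm, so it is full_b. The one at (418,265) is about 90 mm, so it is the three-quarter block and stays put. In the crop the lever stands at about 60–70° and the tall stop is at the wall's +y end. Next I fit the poses in both views.

```bash
cat > fit.py <<'E'
from h import *
from scipy.optimize import minimize
LV={"top":(84,155),"scene":(115,193)}
def quad(p,L,W,z):
    c,s=np.cos(p[2]),np.sin(p[2]); q=np.array([[1,1],[1,-1],[-1,-1],[-1,1]])*[L/2,W/2]
    return np.c_[q@np.array([[c,s],[-s,c]])+p[:2],np.full(4,z)]
def fill(polys,x0,y0,w,h,S=8):
    m=np.zeros((h*S,w*S),np.uint8)
    for q in polys: cv2.fillPoly(m,[np.round(((q+.5-[x0,y0])*S-.5)*16).astype(np.int32)],255,shift=4)
    return cv2.resize(m,(w,h),interpolation=cv2.INTER_AREA)/255.
def fit(ims,p0,L,W,z,mask=None,mar=4,trim=None):
    R_={}
    for n in ims:
        q=proj(n,quad(p0,L+.03,W+.03,z)); a=np.floor(q.min(0)-mar).astype(int); b=np.ceil(q.max(0)+mar).astype(int)
        wgt=fill([proj(n,quad(p0,L+.03,W+.03,z))],a[0],a[1],*(b-a))
        if mask is not None: wgt=wgt*(1-fill([cv2.convexHull(proj(n,mask).astype(np.float32))[:,0]],a[0],a[1],*(b-a)))
        lo,hi=LV[n]; B=ims[n][a[1]:b[1],a[0]:b[0],0].astype(float)
        R_[n]=(a,b-a,np.clip((B-lo)/(hi-lo),0,1),wgt)
    def cost(p):
        return sum((w*np.abs(M-fill([proj(n,quad(p,L,W,z))],a[0],a[1],*s))).sum() for n,(a,s,M,w) in R_.items())
    sx=np.array([p0]+[np.array(p0)+d for d in np.diag([.008,.008,.08])])
    r=minimize(cost,p0,method="Nelder-Mead",options=dict(initial_simplex=sx,xatol=1e-5,fatol=1e-3))
    return r.x,r.fun
def box(p,L,W,z0,z1): return np.r_[quad(p,L,W,z0),quad(p,L,W,z1)]
def show(k,p,c): print(k,(p[:2]*1000).round(1),np.degrees(p[2]).round(2),"cost",round(c,1))
E
python3 - <<'E'
from fit import *
ims={n:cv2.imread(f"pics/{n}0.png") for n in("top","scene")}
best=lambda f,ys:min((f(y) for y in ys),key=lambda r:r[1])
for sub in(("top","scene"),("top",),("scene",)):
    I={n:ims[n] for n in sub}
    g=lambda uv,z,yaw:[*unproj("top",uv,z)[0,:2],yaw]
    print(sub)
    r=best(lambda y:fit(I,g((465,206),.04,y),.12,.05,.04),np.radians([-115,-105])); show("full_b",*r)
    r=best(lambda y:fit(I,g((418,265),.04,y),.09,.05,.04),np.radians([-30,-20])); show("3q",*r)
    r=best(lambda y:fit(I,g((365,262),.08,y),.06,.05,.08),np.radians([-60,-45,30,45])); show("half",*r); H=r[0]
    r=best(lambda y:fit(I,g((360,267),.04,y),.12,.05,.04,mask=box(H,.062,.052,.04,.08)),np.radians([-60,-50,-70])); show("full_a",*r)
    w=best(lambda y:fit(I,g((234,265),.05,y),.05,.24,.05,mar=2),np.radians([-6,6,-9])); show("wall",*w)
# socket from dark mask in top
h=ims["top"].max(2); m=np.zeros_like(h); m[160:215,220:298]=(h[160:215,220:298]<45); 
pts=np.argwhere(m)[:,::-1].astype(np.float32); print(cv2.minAreaRect(pts))
for uv in([135,325],[268,350],[256,402],[130,372]):
    print(unproj("top",(165+uv[0]*140/295,155+(uv[1]-295)*145/305),.03).round(3))
E
```

```text
('top', 'scene')
full_b [ 608.7 -376. ] -117.66 cost 204.4
3q [ 450.6 -247.5] -24.72 cost 129.6
half [ 454.  -105.4] 33.18 cost 285.2
full_a [446.1 -96.2] -59.25 cost 122.3
wall [447.9 224.1] -6.17 cost 470.9
('top',)Traceback (most recent call last):
  File "<stdin>", line 8, in <module>
  File "<stdin>", line 3, in <lambda>
  File "<stdin>", line 3, in <genexpr>
  File "<stdin>", line 8, in <lambda>
  File "fit.py", line 22, in fit
    r=minimize(cost,p0,method="Nelder-Mead",options=dict(initial_simplex=sx,xatol=1e-5,fatol=1e-3))
    res = _minimize_neldermead(fun, x0, args, callback, bounds=bounds,
                               **options)
    fxr = func(xr)
    fx = function(np.copy(x), *(wrapper_args + args))
  File "fit.py", line 20, in cost
    return sum((w*np.abs(M-fill([proj(n,quad(p,L,W,z))],a[0],a[1],*s))).sum() for n,(a,s,M,w) in R_.items())
  File "fit.py", line 20, in <genexpr>
    return sum((w*np.abs(M-fill([proj(n,quad(p,L,W,z))],a[0],a[1],*s))).sum() for n,(a,s,M,w) in R_.items())
                                 ~~~~^^^^^^^^^^^^^^^^^
  File "h.py", line 8, in proj
    c,f,T=K(n); P=np.atleast_2d(P); q=P@T[:3,:3].T+T[:3,3]; s=q[:,:2]/q[:,2:]
          ~^^^
  File "h.py", line 5, in K
    c=ctrl.get_calibration(n); f=240/np.tan(np.radians(c["vfov"]/2))
ValueError: time passes only in moves, steps and waits
```

```bash
python3 - <<'E'
import re
s=open("h.py").read()
s=s.replace('''def K(n):
    c=ctrl''','''import functools
@functools.lru_cache
def K(n):
    c=ctrl'''); open("h.py","w").write(s)
E
cat > socket.txt <<'E'
E
rm socket.txt
python3 - <<'E'
from fit import *
ims={n:cv2.imread(f"pics/{n}0.png") for n in("top","scene")}
g=lambda uv,z,yaw:[*unproj("top",uv,z)[0,:2],np.radians(yaw)]
for sub in(("top",),("scene",)):
    I={n:ims[n] for n in sub}; print(sub)
    show("full_b",*fit(I,[.609,-.376,np.radians(-117.7)],.12,.05,.04))
    r=fit(I,[.454,-.105,np.radians(33)],.06,.05,.08); show("half",*r)
    r2=fit(I,[.454,-.105,np.radians(-57)],.06,.05,.08); show("half'",*r2)
    show("full_a",*fit(I,[.446,-.096,np.radians(-59.2)],.12,.05,.04,mask=box(min(r,r2,key=lambda q:q[1])[0],.062,.052,.04,.08)))
    show("wall",*fit(I,[.448,.224,np.radians(-6.2)],.05,.24,.05,mar=2))
for uv in([135,320],[268,348],[256,402],[128,374]): print(unproj("top",(165+uv[0]*140/295,155+(uv[1]-295)*145/305),.03).round(3))
t=ims["top"].copy();s=ims["scene"].copy()
P={"b":([.6087,-.376,np.radians(-117.66)],.12,.05,0,.04),"h":([.454,-.1054,np.radians(33.18)],.06,.05,.04,.08),"a":([.4461,-.0962,np.radians(-59.25)],.12,.05,0,.04),"w":([.4479,.2241,np.radians(-6.17)],.05,.24,.01,.05),"q":([.4506,-.2475,np.radians(-24.72)],.09,.05,0,.04)}
def draw(im,n,x0,y0,x1,y1,k):
    c=cv2.resize(im[y0:y1,x0:x1],None,fx=k,fy=k,interpolation=cv2.INTER_CUBIC)
    for p in P.values():
        for z in p[3:]:
            q=(proj(n,quad(*p[:3],z))+.5-[x0,y0])*k; cv2.polylines(c,[np.round(q*8).astype(np.int32)],True,(0,0,255),1,shift=3)
    return c
A=draw(t,"top",170,180,500,300,2.4);B=draw(s,"scene",130,190,480,325,2.25)
W=np.zeros((600,800,3),np.uint8);W[:288,:792]=A;W[290:290+B.shape[0],:B.shape[1]]=B[:, :800];cv2.imwrite("pics/ov1.png",W)
E
```

```text
('top',)
full_b [ 607.8 -377.6] -116.96 cost 145.3
half [ 453.8 -106.2] 33.64 cost 209.4
half' [447.2 -99.1] -53.25 cost 289.7
full_a [445.1 -96.6] -59.42 cost 57.3
wall [446.6 228.8] -6.32 cost 241.3
('scene',)
full_b [ 609.  -375.4] -118.19 cost 52.9
half [ 454.9 -104.3] 32.23 cost 72.8
half' [ 461.7 -106. ] -55.35 cost 150.5
full_a [447.8 -95. ] -59.29 cost 43.6
wall [448.8 223.3] -6.22 cost 203.2
[[0.715 0.254 0.03 ]]
[[0.678 0.083 0.03 ]]
[[0.607 0.097 0.03 ]]
[[0.643 0.261 0.03 ]]
```

View pics/ov1.png

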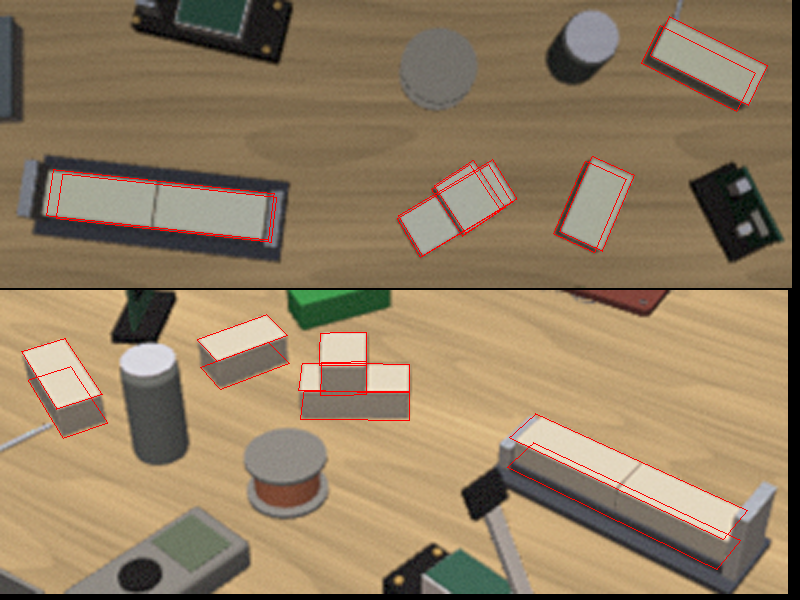

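The overlay shows the block outlines matching. The wall's long axis is pulled off by the steel clip, so I take its y from the joint line instead. The socket centre is at about (.661,.174) with yaw −12.3°. Next: lever angle, wall joint and a move planner.

```bash
cat > plan.py <<'E'
import sys,json
from h import *
def plan(wps,pos=None,rot=None,vmax=3.9,rmax=6.9,f=None):
    s=ctrl.state(); p=np.array(s["ee_pos"] if pos is None else pos)*100; r=R.from_euler("xyz",s["ee_rot"],degrees=True)
    for x,y,z,yaw in wps:
        P=np.array([x,y,z])/10; T=R.from_euler("xyz",[180,0,yaw],degrees=True)
        if ((r.inv()*T).as_rotvec(degrees=True)[2])>90 : T=T*R.from_euler("z",180,degrees=True)
        elif ((r.inv()*T).as_rotvec(degrees=True)[2])<-90 : T=T*R.from_euler("z",180,degrees=True)
        w=(r.inv()*T).as_rotvec(degrees=True); n=max(1,int(np.ceil(max(np.linalg.norm(P-p)/vmax,np.abs(w).max()/rmax))))
        d=(P-p)/n
        for i in range(n):
            print(json.dumps({"linear":r.inv().apply(d).round(2).tolist(),"rot":(w/n).round(2).tolist()}))
            r=r*R.from_rotvec(w/n,degrees=True)
        p=P; print("--",x,y,z,yaw)
def st():
    s=ctrl.state(); print(round(s["time_s"],2),(s["ee_pos"]*1000).round(1),s["ee_rot"].round(2),"F",s["wrist_force"].round(1),"w",round(s["width"]*1000,1),"q",s["joint_positions"].round(0))
if __name__=="__main__":   # args: x,y,z(mm),yaw ...
    st(); plan([tuple(map(float,a.split(","))) for a in sys.argv[1:]])
E
python3 - <<'E'
from fit import *
t,s=cv2.imread("pics/top0.png"),cv2.imread("pics/scene0.png")
a=np.radians(-6.2); ux=np.array([np.cos(a),np.sin(a)]); uy=np.array([-np.sin(a),np.cos(a)])
for n,im,c in(("top",t,(.4466,.2265)),("scene",s,(.4488,.2245))):
    ys=np.arange(-.14,.14,.0005); pr=[]
    for y in ys:
        P=[[*(np.array(c)+ux*x+uy*y),.05] for x in np.linspace(-.015,.015,15)]
        uv=proj(n,P).astype(np.float32); pr.append(cv2.remap(im[...,0],uv[:,0][None],uv[:,1][None],cv2.INTER_LINEAR).mean())
    pr=np.array(pr); k=np.abs(ys)<.02; w=np.clip(np.median(pr[k])-pr[k],3,None)-3
    y0=(w*ys[k]).sum()/w.sum(); print(n,"joint",y0,(np.array(c)+uy*y0).round(4)); print(pr[::16].round(0).tolist())
b=np.radians(-12.3); d=-np.array([-np.sin(b),np.cos(b),0]); H=np.array([.675,.2375,.066])
for th in range(40,84,6):
    q=np.radians(th); P=H+.12*(np.cos(q)*d+np.sin(q)*np.array([0,0,1])); print(th,proj("scene",P).round(0),proj("top",P).round(0))
print(proj("scene",H).round(0),proj("top",H).round(0))
E
python3 plan.py 700,270,235,-12.3
```

```text
top joint 0.0030809497102263243 [0.4469 0.2296]
[79.0, 99.0, 128.0, 108.0, 158.0, 157.0, 158.0, 156.0, 157.0, 156.0, 156.0, 155.0, 156.0, 155.0, 155.0, 155.0, 154.0, 155.0, 113.0, 155.0, 154.0, 154.0, 153.0, 153.0, 153.0, 152.0, 152.0, 152.0, 152.0, 151.0, 151.0, 150.0, 151.0, 58.0, 45.0]
scene joint 0.0064738775510205255 [0.4495 0.2309]
[124.0, 128.0, 138.0, 187.0, 193.0, 192.0, 193.0, 191.0, 192.0, 192.0, 192.0, 193.0, 192.0, 192.0, 192.0, 192.0, 192.0, 192.0, 179.0, 193.0, 192.0, 192.0, 192.0, 192.0, 192.0, 191.0, 191.0, 192.0, 192.0, 192.0, 192.0, 192.0, 173.0, 115.0, 93.0]
40 [[331. 281.]] [[263. 177.]]
46 [[335. 280.]] [[259. 175.]]
52 [[339. 279.]] [[255. 173.]]
58 [[343. 279.]] [[251. 172.]]
64 [[347. 279.]] [[246. 170.]]
70 [[352. 280.]] [[241. 168.]]
76 [[357. 282.]] [[236. 167.]]
82 [[363. 284.]] [[230. 166.]]
[[366. 333.]] [[232. 177.]]
0.1 [ 277.1 -587.5  230.5] [-1.7991e+02  1.0000e-02  2.5260e+01] F [ 0.3 -0.1  0.4] w 85.7 q [59. 19.  2. 84. -1. 77. -3.]
{"linear": [2.99, -2.38, -0.01], "rot": [-0.0, 0.0, 1.5]}
{"linear": [2.93, -2.46, -0.01], "rot": [-0.0, 0.0, 1.5]}

[... 657 characters left out ...]
.24, -0.02], "rot": [-0.0, 0.0, 1.5]}
{"linear": [1.94, -3.3, -0.02], "rot": [-0.0, 0.0, 1.5]}
{"linear": [1.85, -3.35, -0.02], "rot": [-0.0, 0.0, 1.5]}
{"linear": [1.76, -3.39, -0.02], "rot": [-0.0, 0.0, 1.5]}
{"linear": [1.67, -3.44, -0.02], "rot": [-0.0, 0.0, 1.5]}
{"linear": [1.58, -3.48, -0.02], "rot": [-0.0, 0.0, 1.5]}
{"linear": [1.49, -3.52, -0.02], "rot": [-0.0, 0.0, 1.5]}
{"linear": [1.4, -3.56, -0.02], "rot": [-0.0, 0.0, 1.5]}
{"linear": [1.31, -3.59, -0.02], "rot": [-0.0, 0.0, 1.5]}
{"linear": [1.21, -3.63, -0.02], "rot": [-0.0, 0.0, 1.5]}
{"linear": [1.12, -3.66, -0.02], "rot": [-0.0, 0.0, 1.5]}
{"linear": [1.02, -3.69, -0.02], "rot": [-0.0, 0.0, 1.5]}
-- 700.0 270.0 235.0 -12.3
```

Lever at about 62°, wall origin at about (.448,.230), yaw −6.2°. Now I move towards the lever, closing the fingers on the way.

carry_out --motion '[{"linear":[3.0,-2.3,0],"rot":[0,0,1.5],"fingers":0},{"linear":[2.9,-2.4,0],"rot":[0,0,1.5],"fingers":0},{"linear":[2.85,-2.5,0],"rot":[0,0,1.5],"fingers":0},{"linear":[2.8,-2.55,0],"rot":[0,0,1.5],"fingers":0},{"linear":[2.7,-2.6,0],"rot":[0,0,1.5],"fingers":0}]'

```text
time_s: 0.52
ee_pos: [0.3573, -0.4207, 0.2261]
ee_rot: [-179.8, 0.4, 16.6]
wrist_force: [1.9, 0.3, 0.5]
width: 0.0256
```

carry_out --motion '[{"linear":[2.65,-2.7,0],"rot":[0,0,1.5],"fingers":0},{"linear":[2.6,-2.75,0],"rot":[0,0,1.5],"fingers":0},{"linear":[2.5,-2.8,0],"rot":[0,0,1.5],"fingers":0},{"linear":[2.4,-2.9,0],"rot":[0,0,1.5],"fingers":0},{"linear":[2.35,-2.95,0],"rot":[0,0,1.5],"fingers":0}]'

```text
time_s: 0.93
ee_pos: [0.4476, -0.2452, 0.2245]
ee_rot: [-179.8, 0.5, 8.6]
wrist_force: [0.3, -0.7, 0.9]
width: -0.0001
```

carry_out --motion '[{"linear":[2.25,-3.0,0],"rot":[0,0,1.5],"fingers":0},{"linear":[2.2,-3.1,0],"rot":[0,0,1.5],"fingers":0},{"linear":[2.1,-3.15,0],"rot":[0,0,1.5],"fingers":0},{"linear":[2.0,-3.2,0],"rot":[0,0,1.5],"fingers":0},{"linear":[1.95,-3.25,0],"rot":[0,0,1.5],"fingers":0}]'

```text
time_s: 1.35
ee_pos: [0.5387, -0.0696, 0.2234]
ee_rot: [-179.9, 0.6, 0.7]
wrist_force: [0.9, -0.5, 0.3]
width: 0.0
```

```bash
python3 plan.py 673,228,235,-12.3
```

```text
1.35 [538.7 -69.6 223.4] [-179.88    0.62    0.67] F [ 0.9 -0.5  0.3] w 0.0 q [ 22.   9. -21.  98.   3.  74. -89.]
{"linear": [1.53, -3.29, -0.14], "rot": [-0.01, 0.07, 1.44]}
{"linear": [1.45, -3.33, -0.14], "rot": [-0.01, 0.07, 1.44]}
{"linear": [1.36, -3.36, -0.14], "rot": [-0.01, 0.07, 1.44]}
{"linear": [1.28, -3.39, -0.13], "rot": [-0.01, 0.07, 1.44]}
{"linear": [1.19, -3.43, -0.13], "rot": [-0.01, 0.07, 1.44]}
{"linear": [1.11, -3.45, -0.13], "rot": [-0.01, 0.07, 1.44]}
{"linear": [1.02, -3.48, -0.13], "rot": [-0.01, 0.07, 1.44]}
{"linear": [0.93, -3.51, -0.13], "rot": [-0.01, 0.07, 1.44]}
{"linear": [0.84, -3.53, -0.13], "rot": [-0.01, 0.07, 1.44]}
-- 673.0 228.0 235.0 -12.3
```

carry_out --motion '[{"linear":[1.55,-3.3,-0.15],"rot":[0,0.1,1.5],"fingers":0},{"linear":[1.45,-3.35,-0.15],"rot":[0,0.1,1.5],"fingers":0},{"linear":[1.35,-3.4,-0.15],"rot":[0,0.1,1.5],"fingers":0},{"linear":[1.3,-3.4,-0.15],"rot":[0,0.1,1.5],"fingers":0},{"linear":[1.2,-3.45,-0.15],"rot":[0,0.1,1.5],"fingers":0}]'

```text
time_s: 1.77
ee_pos: [0.6163, 0.105, 0.229]
ee_rot: [-180.0, 0.3, -7.3]
wrist_force: [0.1, 0.1, -0.4]
width: 0.0
```

carry_out --motion '[{"linear":[1.1,-3.5,-0.15],"rot":[0,0,1.4],"fingers":0},{"linear":[1.0,-3.5,-0.15],"rot":[0,0,1.4],"fingers":0},{"linear":[0.95,-3.5,-0.15],"rot":[0,0,1.4],"fingers":0},{"linear":[0.85,-3.5,-0.1],"rot":[0,0,1.4],"fingers":0}]'

```text
time_s: 2.1
ee_pos: [0.6793, 0.243, 0.2326]
ee_rot: [179.9, 0.4, -13.3]
wrist_force: [0.7, -0.4, 0.7]
width: -0.0003
```

Run:
```python
from plan import *
st()
b=np.radians(-12.3); d=-np.array([-np.sin(b),np.cos(b),0]); H=np.array([.675,.2375,.066]); z=np.array([0,0,1])
W=[tuple((H+.010*d+[0,0,.167-.066])*1000)+(-12.3,)]
for th in(62,50,40,30,20,10,0,-3):
    q=np.radians(th); u=np.cos(q)*d+np.sin(q)*z; n=-np.sin(q)*d+np.cos(q)*z
    W.append(tuple((H+.115*u+.005*n-.0145*d)*1000)+(-12.3,))
plan([tuple(np.round(w,1)) for w in W],vmax=3.5)
```

```text
2.1 [679.3 243.  232.6] [179.91   0.38 -13.28] F [ 0.7 -0.4  0.7] w -0.3 q [  -7.   30.  -26.   70.   12.   83. -134.]
{"linear": [-0.12, 0.81, 3.28], "rot": [0.04, 0.19, -0.49]}
{"linear": [-0.13, 0.81, 3.28], "rot": [0.04, 0.19, -0.49]}
-- 672.9 227.7 167.0 -12.3
{"linear": [-0.01, 2.51, -0.29], "rot": [-0.0, -0.0, -0.0]}
-- 667.5 203.2 169.9 -12.3
{"linear": [0.01, 2.05, 1.26], "rot": [0.0, 0.0, 0.0]}
-- 663.2 183.2 157.3 -12.3
{"linear": [-0.0, 1.48, 1.35], "rot": [0.0, 0.0, 0.0]}
-- 660.0 168.7 143.8 -12.3
{"linear": [-0.0, 1.22, 1.6], "rot": [0.0, 0.0, 0.0]}
-- 657.4 156.8 127.8 -12.3
{"linear": [-0.0, 0.92, 1.78], "rot": [0.0, 0.0, 0.0]}
-- 655.4 147.8 110.0 -12.3
{"linear": [-0.0, 0.6, 1.91], "rot": [0.0, 0.0, 0.0]}
-- 654.1 141.9 90.9 -12.3
{"linear": [0.01, 0.26, 1.99], "rot": [0.0, 0.0, 0.0]}
-- 653.6 139.3 71.0 -12.3
{"linear": [0.0, 0.01, 0.6], "rot": [0.0, 0.0, 0.0]}
-- 653.6 139.2 65.0 -12.3
```

carry_out --motion '[{"linear":[-0.1,0.8,3.3],"rot":[0,0.2,-0.4],"fingers":0},{"linear":[-0.1,0.8,3.3],"rot":[0,0.2,-0.4],"fingers":0},{"linear":[0,1.3,0],"rot":[0,0,0],"fingers":0},{"linear":[0,1.3,0.1],"rot":[0,0,0],"fingers":0}]'

```text
time_s: 2.43
ee_pos: [0.668, 0.2196, 0.1627]
ee_rot: [-179.5, 0.1, -11.6]
wrist_force: [0.6, -0.5, 1.3]
width: -0.0002
```

carry_out --motion '[{"linear":[0,1.0,0.5],"rot":[0,0,0],"fingers":0},{"linear":[0,1.0,0.7],"rot":[0,0,0],"fingers":0},{"linear":[0,1.5,1.4],"rot":[0,0,0],"fingers":0}]'

```text
time_s: 2.68
ee_pos: [0.6612, 0.1825, 0.1396]
ee_rot: [-179.4, -0.0, -11.6]
wrist_force: [-1.2, 1.6, 0.8]
width: -0.0002
```

Run:
```python
from plan import *
st(); plan([(660,168.7,143.8,-12.3),(655.4,147.8,110,-12.3),(653.6,139,72,-12.3)],vmax=2.2)
im=snap("scene","lev1"); W=cv2.resize(im[210:390,270:490],(700,572),interpolation=cv2.INTER_CUBIC); cv2.imwrite("pics/lev1c.png",W)
```

```text
2.68 [661.2 182.5 139.6] [-1.794e+02 -3.000e-02 -1.165e+01] F [-1.2  1.6  0.8] w -0.2 q [  -0.   29.  -26.   84.   12.   70. -129.]
{"linear": [0.16, 1.37, -0.43], "rot": [-0.61, -0.03, 0.65]}
-- 660 168.7 143.8 -12.3
{"linear": [-0.0, 1.07, 1.69], "rot": [0.0, -0.0, -0.0]}
{"linear": [-0.0, 1.07, 1.69], "rot": [0.0, -0.0, -0.0]}
-- 655.4 147.8 110 -12.3
{"linear": [0.01, 0.45, 1.9], "rot": [-0.0, 0.0, -0.0]}
{"linear": [0.01, 0.45, 1.9], "rot": [-0.0, 0.0, -0.0]}
-- 653.6 139 72 -12.3
```

View pics/lev1c.png

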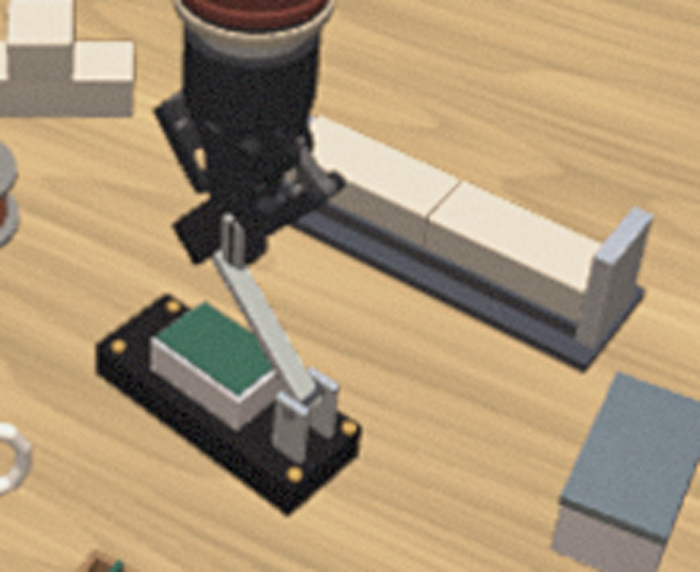

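The crop shows the closed fingers bearing on the outer face of the lever just below the paddle, with the lever at about 50° and moving. I keep following the arc.

carry_out --motion '[{"linear":[0.1,1.3,0.2],"rot":[-0.5,0,0.5],"fingers":0},{"linear":[0,1.2,0.6],"rot":[0,0,0],"fingers":0},{"linear":[0,1.2,1.2],"rot":[0,0,0],"fingers":0},{"linear":[0,0.8,1.3],"rot":[0,0,0],"fingers":0}]'

```text
time_s: 3.07
ee_pos: [0.6532, 0.1291, 0.1067]
ee_rot: [180.0, -0.2, -12.5]
wrist_force: [0.4, -0.3, 0.9]
width: -0.0001
```

carry_out --motion '[{"linear":[0,0.6,1.2],"rot":[0,0,0],"fingers":0},{"linear":[0,0.4,1.0],"rot":[0,0,0],"fingers":0}]'

```text
time_s: 3.23
ee_pos: [0.6516, 0.1159, 0.0845]
ee_rot: [179.9, -0.3, -12.7]
wrist_force: [-0.4, 1.1, 0.9]
width: 0.0002
```

```bash
python3 plan.py 653.6,139,80,-12.3  653.6,139,71,-12.3
```

```text
3.23 [651.6 115.9  84.5] [179.94  -0.33 -12.7 ] F [-0.4  1.1  0.9] w 0.2 q [   4.   29.  -24.   91.   13.   63. -126.]
{"linear": [-0.32, -2.3, 0.45], "rot": [0.06, -0.33, -0.4]}
-- 653.6 139.0 80.0 -12.3
{"linear": [0.0, -0.0, 0.9], "rot": [0.0, 0.0, -0.0]}
-- 653.6 139.0 71.0 -12.3
```

carry_out --motion '[{"linear":[-0.1,-0.5,0.4],"rot":[0,0,0],"fingers":0},{"linear":[0,-0.3,0.5],"rot":[0,0,0],"fingers":0}]'

```text
time_s: 3.4
ee_pos: [0.6522, 0.1211, 0.0739]
ee_rot: [179.8, -0.3, -12.9]
wrist_force: [0.8, 0.3, 0.8]
width: 0.0
```

carry_out --motion '[{"linear":[0,0,0.4],"rot":[0,0,0],"fingers":0},{"linear":[0,0,0.1],"rot":[0,0,0],"fingers":0}]'

```text
time_s: 3.57
ee_pos: [0.6526, 0.1219, 0.0709]
ee_rot: [179.7, -0.3, -12.8]
wrist_force: [-8.6, -5.8, 16.3]
width: 0.0001
```

The vertical force rose to 16 N at z = 71 mm, so the lever is on its stop, fully shut. Now retract and go to the half block.

carry_out --motion '[{"linear":[0,0,-3.5],"rot":[0,0,0],"fingers":0},{"linear":[0,0,-3.8],"rot":[0,0,0],"fingers":0},{"linear":[0,0,-3.8],"rot":[0,0,0],"fingers":3}]'

```text
time_s: 3.82
ee_pos: [0.6473, 0.1237, 0.1759]
ee_rot: [179.4, 0.5, -12.6]
wrist_force: [0.9, -0.6, -0.1]
width: 0.0109
```

```bash
python3 plan.py 454,-105,125,33.2
```

```text
3.82 [647.3 123.7 175.9] [179.41   0.51 -12.64] F [ 0.9 -0.6 -0.1] w 10.9 q [   4.   25.  -25.   85.   11.   74. -125.]
{"linear": [-1.73, 3.31, 0.69], "rot": [0.04, 0.09, -5.73]}
{"linear": [-2.05, 3.12, 0.68], "rot": [0.04, 0.09, -5.73]}
{"linear": [-2.35, 2.9, 0.67], "rot": [0.04, 0.09, -5.73]}
{"linear": [-2.63, 2.65, 0.67], "rot": [0.04, 0.09, -5.73]}
{"linear": [-2.88, 2.38, 0.66], "rot": [0.04, 0.09, -5.73]}
{"linear": [-3.11, 2.08, 0.66], "rot": [0.04, 0.09, -5.73]}
{"linear": [-3.3, 1.76, 0.65], "rot": [0.04, 0.09, -5.73]}
{"linear": [-3.46, 1.42, 0.64], "rot": [0.04, 0.09, -5.73]}
-- 454.0 -105.0 125.0 33.2
```

carry_out --motion '[{"linear":[-1.7,3.3,0.6],"rot":[0,0.1,-5.7],"fingers":8.5},{"linear":[-2.1,3.1,0.6],"rot":[0,0.1,-5.7],"fingers":8.5},{"linear":[-2.4,2.9,0.6],"rot":[0,0.1,-5.7],"fingers":8.5},{"linear":[-2.6,2.7,0.6],"rot":[0,0.1,-5.7],"fingers":8.5},{"linear":[-2.9,2.4,0.6],"rot":[0,0.1,-5.7],"fingers":8.5}]'

```text
time_s: 4.23
ee_pos: [0.5351, -0.0075, 0.1588]
ee_rot: [179.7, -1.3, 18.0]
wrist_force: [0.7, -0.4, -0.1]
width: 0.0723
```

carry_out --motion '[{"linear":[-3.1,2.1,0.6],"rot":[0,0.1,-5.7],"fingers":8.5},{"linear":[-3.3,1.8,0.6],"rot":[0,0.1,-5.7],"fingers":8.5},{"linear":[-3.0,1.3,0.6],"rot":[0,0,-5.0],"fingers":8.5},{"linear":[0,0,0],"rot":[0,0,0],"fingers":8.5}]'

```text
time_s: 4.57
ee_pos: [0.4643, -0.0983, 0.1379]
ee_rot: [179.2, -1.3, 35.5]
wrist_force: [0.6, -1.2, -0.1]
width: 0.0848
```

Run:
```python
from plan import *
st(); plan([(454,-105,125,33.2),(454,-105,46,33.2)])
im=snap("scene","half1"); W=cv2.resize(im[150:330,200:440],(800,600),interpolation=cv2.INTER_CUBIC); cv2.imwrite("pics/half1c.png",W)
print([proj("scene",p).round(0) for p in([.454,-.105,.125],)])
```

```text
4.57 [464.3 -98.3 137.9] [179.17  -1.31  35.45] F [ 0.6 -1.2 -0.1] w 84.8 q [ 31.   3. -25. 114.   1.  61. -49.]
{"linear": [-1.26, -0.07, 1.26], "rot": [0.81, -1.33, 2.24]}
-- 454 -105 125 33.2
{"linear": [0.0, -0.0, 2.63], "rot": [-0.0, 0.0, 0.0]}
{"linear": [0.0, -0.0, 2.63], "rot": [-0.0, 0.0, 0.0]}
{"linear": [0.0, -0.0, 2.63], "rot": [-0.0, 0.0, 0.0]}
-- 454 -105 46 33.2
[array([[281., 200.]])]
```

View pics/half1c.png

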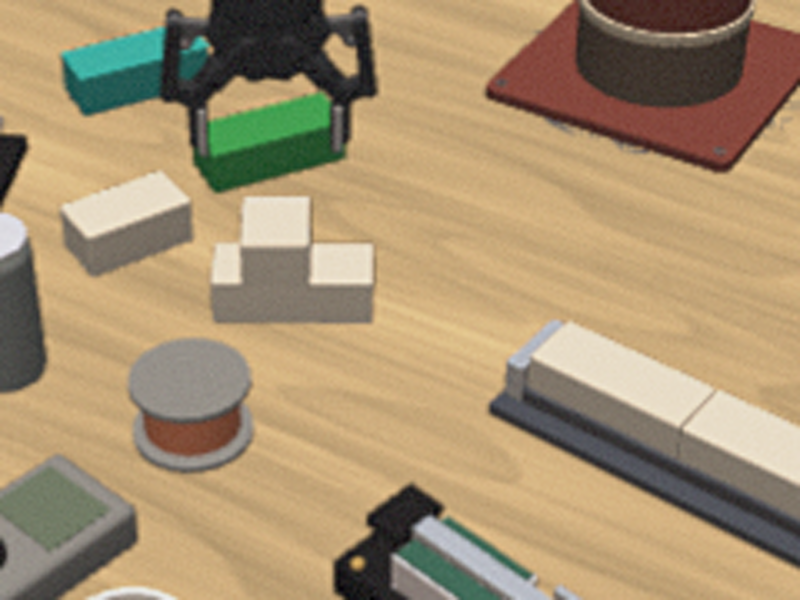

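The view shows the lever lying flat over the module and the open jaws aligned above the half block. I go down and grip it.

carry_out --motion '[{"linear":[-1.0,-0.05,1.2],"rot":[0.8,-1.3,-0.0],"fingers":8.5},{"linear":[-0.2,0,2.5],"rot":[0,0,1.5],"fingers":8.5},{"linear":[0,0,2.5],"rot":[0,0,0.5],"fingers":8.5},{"linear":[0,0,1.0],"rot":[0,0,0],"fingers":8.5}]'

```text
time_s: 4.95
ee_pos: [0.4615, -0.0998, 0.0671]
ee_rot: [179.7, -0.3, 33.1]
wrist_force: [-1.6, -0.0, -0.9]
width: 0.0854
```

```bash
python3 plan.py 454,-105,46,33.2
```

```text
4.95 [461.5 -99.8  67.1] [179.69  -0.33  33.14] F [-1.6 -0.  -0.9] w 85.4 q [ 30.   9. -25. 118.   5.  53. -54.]
{"linear": [-0.92, 0.02, 2.11], "rot": [0.31, -0.33, -0.06]}
-- 454.0 -105.0 46.0 33.2
```

carry_out --motion '[{"linear":[-0.9,0,1.0],"rot":[0.3,-0.3,0],"fingers":8.5},{"linear":[-0.3,0,1.0],"rot":[0,0,0],"fingers":8.5},{"linear":[0,0,0],"rot":[0,0,0],"fingers":8.5}]'

```text
time_s: 5.2
ee_pos: [0.4507, -0.1036, 0.0433]
ee_rot: [-179.7, 0.2, 33.4]
wrist_force: [0.1, 0.3, -0.3]
width: 0.0851
```

```bash
python3 plan.py 454,-105,46,33.2
```

```text
5.2 [ 450.7 -103.6   43.3] [-1.7971e+02  1.5000e-01  3.3410e+01] F [ 0.1  0.3 -0.3] w 85.1 q [ 31.  11. -25. 120.   6.  51. -54.]
{"linear": [0.2, 0.3, -0.27], "rot": [-0.29, 0.15, 0.21]}
-- 454.0 -105.0 46.0 33.2
```

carry_out --motion '[{"linear":[0.2,0.3,-0.3],"rot":[-0.3,0.1,0],"fingers":8.5},{"linear":[0,0,0],"rot":[0,0,0],"fingers":4.5},{"linear":[0,0,0],"rot":[0,0,0],"fingers":4.5},{"linear":[0,0,0],"rot":[0,0,0],"fingers":4.5}]' --newtons 40

```text
time_s: 5.53
ee_pos: [0.4559, -0.105, 0.0483]
ee_rot: [179.9, -0.0, 33.4]
wrist_force: [-1.6, 2.0, 1.9]
width: 0.0509
```

carry_out --motion '[{"linear":[0,0,-1.5],"rot":[0,0,0],"fingers":4.5},{"linear":[0,0,-3],"rot":[0,0,0],"fingers":4.5},{"linear":[0,0,-3],"rot":[0,0,0],"fingers":4.5}]'

```text
time_s: 5.78
ee_pos: [0.4523, -0.104, 0.1214]
ee_rot: [-179.7, 0.3, 33.5]
wrist_force: [0.9, 0.4, -1.1]
width: 0.0493
```

Run:
```python
from plan import *
st(); b=np.radians(-6.2); uy=np.array([-np.sin(b),np.cos(b)]); print("uy",uy)
O=np.array([448.2,230.2]); p=O+uy*(121-30-4); print(p)
plan([(*p,125,83.8),(*p,60,83.8)])
```

```text
5.78 [ 452.3 -104.   121.4] [-179.72    0.27   33.47] F [ 0.9  0.4 -1.1] w 49.3 q [ 32.   5. -25. 115.   2.  61. -51.]
uy [0.10799936 0.99415096]
[457.59594395 316.69113387]
{"linear": [2.15, -3.16, -0.03], "rot": [-0.03, 0.01, -4.58]}
{"linear": [2.39, -2.98, -0.03], "rot": [-0.03, 0.01, -4.58]}
{"linear": [2.62, -2.78, -0.03], "rot": [-0.03, 0.01, -4.58]}
{"linear": [2.84, -2.56, -0.03], "rot": [-0.03, 0.01, -4.58]}
{"linear": [3.03, -2.33, -0.03], "rot": [-0.03, 0.01, -4.58]}
{"linear": [3.21, -2.08, -0.03], "rot": [-0.03, 0.01, -4.58]}
{"linear": [3.37, -1.82, -0.03], "rot": [-0.03, 0.01, -4.58]}
{"linear": [3.5, -1.54, -0.03], "rot": [-0.03, 0.01, -4.58]}
{"linear": [3.61, -1.26, -0.03], "rot": [-0.03, 0.01, -4.58]}
{"linear": [3.7, -0.97, -0.03], "rot": [-0.03, 0.01, -4.58]}
{"linear": [3.77, -0.67, -0.03], "rot": [-0.03, 0.01, -4.58]}
-- 457.595943946424 316.69113386559144 125 83.8
{"linear": [0.0, -0.0, 3.25], "rot": [-0.0, 0.0, 0.0]}
{"linear": [0.0, -0.0, 3.25], "rot": [-0.0, 0.0, 0.0]}
-- 457.595943946424 316.69113386559144 60 83.8
```

carry_out --motion '[{"linear":[2.1,-3.1,-0.3],"rot":[0,0,-4.6],"fingers":4.5},{"linear":[2.4,-3.0,-0.3],"rot":[0,0,-4.6],"fingers":4.5},{"linear":[2.6,-2.8,-0.3],"rot":[0,0,-4.6],"fingers":4.5},{"linear":[2.8,-2.6,-0.3],"rot":[0,0,-4.6],"fingers":4.5},{"linear":[3.0,-2.3,-0.3],"rot":[0,0,-4.6],"fingers":4.5}]'

```text
time_s: 6.2
ee_pos: [0.4589, 0.083, 0.1463]
ee_rot: [179.4, -0.1, 56.3]
wrist_force: [1.0, -0.2, -1.3]
width: 0.0497
```

carry_out --motion '[{"linear":[3.2,-2.1,0],"rot":[0,0,-4.6],"fingers":4.5},{"linear":[3.4,-1.8,0],"rot":[0,0,-4.6],"fingers":4.5},{"linear":[3.5,-1.5,0],"rot":[0,0,-4.6],"fingers":4.5},{"linear":[3.6,-1.3,0],"rot":[0,0,-4.6],"fingers":4.5},{"linear":[2.0,-0.6,0],"rot":[0,0,-4.6],"fingers":4.5}]'

```text
time_s: 6.62
ee_pos: [0.4589, 0.2689, 0.1505]
ee_rot: [178.9, -0.0, 80.5]
wrist_force: [0.5, -0.0, -0.8]
width: 0.0493
```

```bash
python3 plan.py 457,312,120,83.8 457,312,66,83.8
```

```text
6.62 [458.9 268.9 150.5] [178.9   -0.    80.47] F [ 0.5 -0.  -0.8] w 49.3 q [  6.  13. -46. 105.  11.  65. -54.]
{"linear": [2.11, -0.48, 1.52], "rot": [0.55, 0.02, -1.66]}
{"linear": [2.12, -0.4, 1.52], "rot": [0.55, 0.02, -1.66]}
-- 457.0 312.0 120.0 83.8
{"linear": [-0.0, -0.0, 2.7], "rot": [-0.0, -0.0, -0.0]}
{"linear": [-0.0, -0.0, 2.7], "rot": [-0.0, -0.0, -0.0]}
-- 457.0 312.0 66.0 83.8
```

carry_out --motion '[{"linear":[2.0,-0.4,1.0],"rot":[0.5,0,-1.7],"fingers":4.5},{"linear":[1.7,-0.3,1.5],"rot":[0.5,0,-1.6],"fingers":4.5},{"linear":[0,0,1.5],"rot":[0,0,0],"fingers":4.5},{"linear":[0,0,0],"rot":[0,0,0],"fingers":4.5}]'

```text
time_s: 6.95
ee_pos: [0.4566, 0.317, 0.1123]
ee_rot: [179.7, -0.3, 84.8]
wrist_force: [-1.1, 0.9, -2.1]
width: 0.0491
```

```bash
python3 plan.py 457,312,80,83.8 457,312,62,83.8
```

```text
6.95 [456.6 317.  112.3] [179.73  -0.32  84.77] F [-1.1  0.9 -2.1] w 49.1 q [  0.  20. -46. 104.  16.  63. -57.]
{"linear": [-0.51, 0.07, 3.23], "rot": [0.27, -0.32, 0.97]}
-- 457.0 312.0 80.0 83.8
{"linear": [0.0, -0.0, 1.8], "rot": [-0.0, 0.0, -0.0]}
-- 457.0 312.0 62.0 83.8
```

carry_out --motion '[{"linear":[-0.5,0,1.5],"rot":[0.3,-0.3,1.0],"fingers":4.5},{"linear":[-0.1,0,1.5],"rot":[0,0,0],"fingers":4.5},{"linear":[0,0,1.0],"rot":[0,0,0],"fingers":4.5},{"linear":[0,0,0],"rot":[0,0,0],"fingers":4.5}]'

```text
time_s: 7.28
ee_pos: [0.4573, 0.309, 0.0713]
ee_rot: [179.9, 0.0, 83.4]
wrist_force: [-1.2, -0.9, -0.5]
width: 0.0494
```

```bash
python3 plan.py 457,312,59,83.8
```

```text
7.28 [457.3 309.   71.3] [1.7992e+02 4.0000e-02 8.3430e+01] F [-1.2 -0.9 -0.5] w 49.4 q [ -1.  22. -45. 106.  18.  59. -60.]
{"linear": [0.29, -0.07, 1.23], "rot": [0.08, 0.04, -0.37]}
-- 457.0 312.0 59.0 83.8
```

carry_out --motion '[{"linear":[0,0,0.8],"rot":[0,0,-0.4],"fingers":4.5},{"linear":[0,0,0.3],"rot":[0,0,0],"fingers":4.5},{"linear":[0,0,0],"rot":[0,0,0],"fingers":4.5}]'

```text
time_s: 7.53
ee_pos: [0.4584, 0.3073, 0.0601]
ee_rot: [179.9, 0.1, 83.7]
wrist_force: [-0.5, 0.7, -0.6]
width: 0.0494
```

Run:
```python
from plan import *
from fit import *
st()
for n in("top","scene"):
    im=snap(n,n+"h2"); cv2.imwrite(f"pics/{n}h2c.png",im)
A=cv2.resize(cv2.imread("pics/toph2.png")[230:300,165:305],(800,400)[:1]+(400,),interpolation=cv2.INTER_CUBIC)[:, :400]
B=cv2.resize(cv2.imread("pics/sceneh2.png")[225:345,340:500],(800,600),interpolation=cv2.INTER_CUBIC); cv2.imwrite("pics/h2c.png",B)
```

```text
7.53 [458.4 307.3  60.1] [1.7986e+02 9.0000e-02 8.3670e+01] F [-0.5  0.7 -0.6] w 49.4 q [ -1.  23. -45. 107.  19.  58. -60.]
```

View pics/h2c.png

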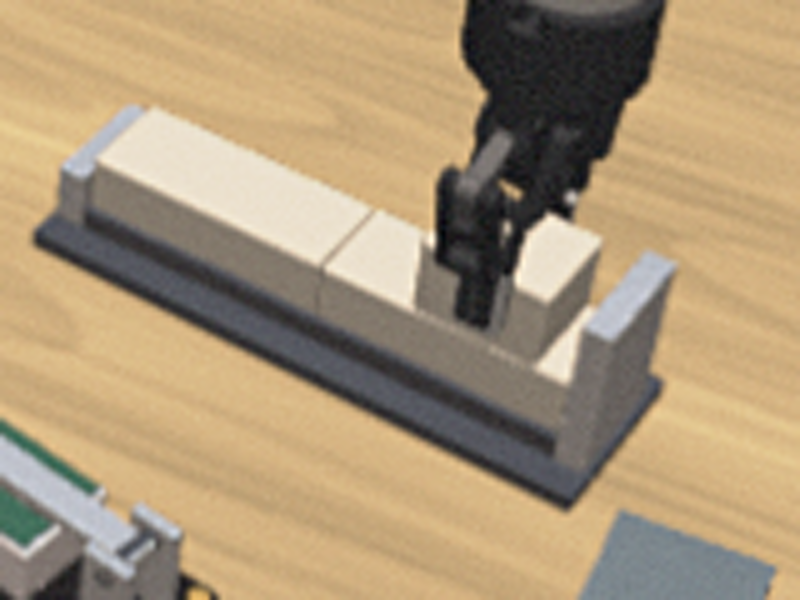

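The half block hovers just above the course. It looks flush, with a gap of about 12–16 mm to the stop (corner at (540,370)). I touch down, then slide it to the stop.

carry_out --motion '[{"linear":[0,0,0.15],"rot":[0,0,0],"fingers":4.5},{"linear":[0,0,0.1],"rot":[0,0,0],"fingers":4.5}]'

```text
time_s: 7.8
ee_pos: [0.4591, 0.308, 0.059]
ee_rot: [179.8, 0.0, 83.7]
wrist_force: [0.3, -0.5, -2.2]
width: 0.0494
```

carry_out --motion '[{"linear":[0.4,0,0],"rot":[0,0,-0.1],"fingers":4.5},{"linear":[0.4,0,0],"rot":[0,0,0],"fingers":4.5},{"linear":[0.1,0,0],"rot":[0,0,0],"fingers":4.5}]'

```text
time_s: 8.05
ee_pos: [0.4606, 0.3178, 0.0596]
ee_rot: [179.7, -0.0, 83.8]
wrist_force: [-0.4, -1.0, -2.2]
width: 0.0495
```

carry_out --motion '[{"linear":[0,0,0.2],"rot":[0,0,0],"fingers":4.5},{"linear":[0,0,0.2],"rot":[0,0,0],"fingers":4.5}]'

```text
time_s: 8.22
ee_pos: [0.4612, 0.3188, 0.0587]
ee_rot: [179.6, 0.0, 83.8]
wrist_force: [-8.7, -9.5, 35.2]
width: 0.0492
```

Run:
```python
from plan import *
from fit import *
st(); s=ctrl.state()
I={n:snap(n,n+"h3") for n in("top","scene")}
p=s["ee_pos"][:2]; z=s["ee_pos"][2]-.008+.04
for sub in(("top",),("scene",)):
    show("half "+sub[0],*fit({n:I[n] for n in sub},[*p,np.radians(83.8)],.06,.05,.09,mar=0))
# free course part: y from -0.115 to 0.05 of wall
a=np.radians(-6.2); uy=np.array([-np.sin(a),np.cos(a)]); c=np.array([.448,.230])+uy*-.0575
for sub in(("top",),("scene",)):
    r=fit({n:I[n] for n in sub},[*c,a],.05,.115,.05,mar=0); show("course "+sub[0],*r)
```

```text
8.22 [461.2 318.8  58.7] [1.796e+02 4.000e-02 8.377e+01] F [-8.7 -9.5 35.2] w 49.2 q [ -2.  24. -44. 106.  20.  58. -61.]
half top [479.9 217.5] 94.5 cost 13.1
half scene [463.3 353.9] 96.87 cost 146.3
course top [440.8 170.1] -6.11 cost 179.1
course scene [442.6 171. ] -6.14 cost 239.2
```

carry_out --motion '[{"linear":[0,0,-0.15],"rot":[0.3,0,0],"fingers":4.5},{"linear":[0,-0.25,0],"rot":[0,0,0],"fingers":4.5},{"linear":[0.2,-0.05,0],"rot":[0,0,0],"fingers":4.5}]'

```text
time_s: 8.57
ee_pos: [0.459, 0.3219, 0.0614]
ee_rot: [179.8, -0.0, 83.8]
wrist_force: [-0.0, -0.8, -2.3]
width: 0.0493
```

carry_out --motion '[{"linear":[0.15,0,0.0],"rot":[0,0,0],"fingers":4.5},{"linear":[0,0,0],"rot":[0,0,0],"fingers":4.5}]'

```text
time_s: 8.73
ee_pos: [0.4588, 0.3226, 0.0608]
ee_rot: [179.8, 0.1, 83.8]
wrist_force: [-0.9, 1.0, -1.4]
width: 0.0493
```

carry_out --motion '[{"linear":[0.2,-0.05,0.1],"rot":[0,0,0],"fingers":4.5},{"linear":[0.2,0,0],"rot":[0,0,0],"fingers":4.5},{"linear":[0,0,0],"rot":[0,0,0],"fingers":4.5}]'

```text
time_s: 8.98
ee_pos: [0.4586, 0.3225, 0.0589]
ee_rot: [179.9, 0.6, 83.7]
wrist_force: [-1.2, 1.2, 4.2]
width: 0.0496
```

carry_out --motion '[{"linear":[0.2,0,0.05],"rot":[0,0,0],"fingers":4.5},{"linear":[0,0,0],"rot":[0,0,0],"fingers":4.5}]'

```text
time_s: 9.15
ee_pos: [0.4586, 0.3224, 0.0591]
ee_rot: [179.9, 0.9, 83.6]
wrist_force: [-0.1, 0.7, 0.9]
width: 0.0497
```

carry_out --motion '[{"linear":[0,0,0],"rot":[0,0,0],"fingers":8.5},{"linear":[0,0,0],"rot":[0,0,0],"fingers":8.5},{"linear":[0,0,0],"rot":[0,0,0],"fingers":8.5},{"linear":[0,0,-3],"rot":[0,0,0],"fingers":8.5}]'

```text
time_s: 9.48
ee_pos: [0.4562, 0.3218, 0.0845]
ee_rot: [-179.7, 1.0, 83.7]
wrist_force: [-0.8, -1.6, -0.5]
width: 0.085
```

carry_out --motion '[{"linear":[-2,0,-3.5],"rot":[0,0,0],"fingers":8.5},{"linear":[-4,0,-3.5],"rot":[0,0,0],"fingers":8.5},{"linear":[-4,1,0],"rot":[0,0,0],"fingers":8.5},{"linear":[-4,1,0],"rot":[0,0,0],"fingers":8.5},{"linear":[-4,1,0],"rot":[0,0,0],"fingers":8.5}]'

```text
time_s: 9.9
ee_pos: [0.4673, 0.1564, 0.1577]
ee_rot: [-180.0, 0.3, 84.8]
wrist_force: [1.4, 0.8, -0.8]
width: 0.0852
```

carry_out --motion '[{"linear":[-4,0,0],"rot":[0,0,-3],"fingers":8.5},{"linear":[-4,0,0],"rot":[0,0,-3],"fingers":8.5},{"linear":[-4,0,0],"rot":[0,0,-3],"fingers":8.5},{"linear":[-4,0,0],"rot":[0,0,-3],"fingers":8.5}]'

```text
time_s: 10.23
ee_pos: [0.4658, -0.0098, 0.16]
ee_rot: [179.7, 0.3, 97.2]
wrist_force: [1.9, -0.9, -0.3]
width: 0.0846
```

```bash
cat > chk.py <<'E'
from plan import *
from fit import *
a=np.radians(-6.18); ux=np.array([np.cos(a),np.sin(a)]); uy=np.array([-np.sin(a),np.cos(a)])
def rel(name,items):   # items: (label, t along wall, length, z, t0) ; prints (x,y) in wall frame about O per view
    I={n:snap(n,n+name) for n in("top","scene")}; O=np.array([.448,.230])
    for n in I:
        for k,t,L,z,mar in items:
            p,c=fit({n:I[n]},[*(O+uy*t),a],.05,L,z,mar=mar); d=p[:2]-O
            print(n,k,"x",(d@ux*1000).round(1),"t",(d@uy*1000).round(1),"yaw",np.degrees(p[2]-a).round(2),"cost",round(c,1))
    return I
E
python3 - <<'E'
from chk import *
st()
I=rel("r1",[("half",.091,.06,.09,0),("course",-.03,.18,.05,0)])
B=cv2.resize(I["scene"][225:345,340:500],(560,420),interpolation=cv2.INTER_CUBIC); cv2.imwrite("pics/r1.png",B)
E
```

```text
10.23 [465.8  -9.8 160. ] [179.75   0.33  97.22] F [ 1.9 -0.9 -0.3] w 84.6 q [ 32.   3. -37. 113.   2.  65.   1.]
top half x 0.5 t 90.9 yaw -0.03 cost 168.8
top course x -0.4 t -29.4 yaw -0.34 cost 184.0
scene half x 2.8 t 92.0 yaw -0.34 cost 206.0
scene course x 1.2 t -37.4 yaw 0.05 cost 220.9
```

View pics/r1.png

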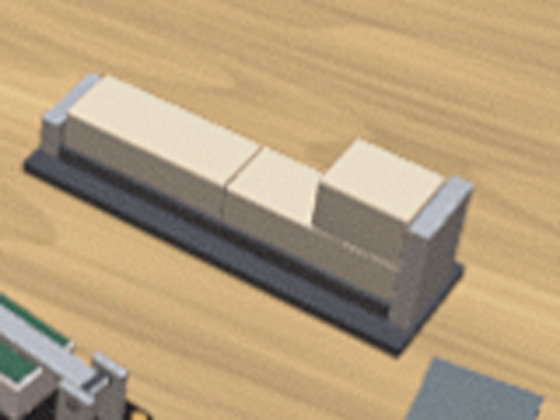

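The half block looks butted to the stop, but it sits about 1.2 mm proud towards the socket. I will regrip it with the pads spanning the joint between the fixed course and the half block. That squeezes it flush and also gives the wall's centre in robot coordinates.

```bash
python3 plan.py 457,316,120,83.8 457,318,60,83.8
```

```text
10.33 [466.2 -15.  159.5] [179.81   0.41  96.68] F [ 0.2 -0.1  0.2] w 85.4 q [ 32.   3. -36. 113.   2.  65.   1.]
{"linear": [3.67, 0.33, 0.41], "rot": [0.03, 0.04, 1.43]}
{"linear": [3.67, 0.23, 0.42], "rot": [0.03, 0.04, 1.43]}
{"linear": [3.68, 0.14, 0.42], "rot": [0.03, 0.04, 1.43]}
{"linear": [3.68, 0.05, 0.42], "rot": [0.03, 0.04, 1.43]}
{"linear": [3.68, -0.04, 0.42], "rot": [0.03, 0.04, 1.43]}
{"linear": [3.68, -0.13, 0.43], "rot": [0.03, 0.04, 1.43]}
{"linear": [3.67, -0.22, 0.43], "rot": [0.03, 0.04, 1.43]}
{"linear": [3.67, -0.32, 0.43], "rot": [0.03, 0.04, 1.43]}
{"linear": [3.66, -0.41, 0.44], "rot": [0.03, 0.04, 1.43]}
-- 457.0 316.0 120.0 83.8
{"linear": [0.1, -0.01, 3.0], "rot": [-0.0, -0.0, -0.0]}
{"linear": [0.1, -0.01, 3.0], "rot": [-0.0, -0.0, -0.0]}
-- 457.0 318.0 60.0 83.8
```

carry_out --motion '[{"linear":[3.7,0.3,0],"rot":[0,0,1.4],"fingers":8.5},{"linear":[3.7,0.2,0],"rot":[0,0,1.4],"fingers":8.5},{"linear":[3.7,0.1,0],"rot":[0,0,1.4],"fingers":8.5},{"linear":[3.7,0,0],"rot":[0,0,1.4],"fingers":8.5},{"linear":[3.7,0,0],"rot":[0,0,1.4],"fingers":8.5}]'

```text
time_s: 10.75
ee_pos: [0.463, 0.1665, 0.1579]
ee_rot: [179.6, 0.5, 88.0]
wrist_force: [1.3, 0.2, 0.1]
width: 0.085
```

carry_out --motion '[{"linear":[3.7,-0.1,0],"rot":[0,0,1.4],"fingers":8.5},{"linear":[3.7,-0.2,0.5],"rot":[0,0,1.4],"fingers":8.5},{"linear":[3.7,-0.3,1],"rot":[0,0,1.4],"fingers":8.5},{"linear":[2.5,-0.3,1],"rot":[0,0,1.4],"fingers":8.5},{"linear":[0,0,0],"rot":[0,0,0],"fingers":8.5}]'

```text
time_s: 11.17
ee_pos: [0.4599, 0.3216, 0.1321]
ee_rot: [179.5, -0.1, 82.3]
wrist_force: [-1.7, -0.6, -0.7]
width: 0.0853
```

```bash
python3 plan.py 457,319,70,83.8 457,319,37,83.8
```

```text
11.17 [459.9 321.6 132.1] [ 1.7946e+02 -1.0000e-01  8.2320e+01] F [-1.7 -0.6 -0.7] w 85.3 q [  1.  19. -48. 102.  16.  65. -60.]
{"linear": [-0.15, -0.16, 3.1], "rot": [0.27, -0.05, -0.74]}
{"linear": [-0.15, -0.15, 3.1], "rot": [0.27, -0.05, -0.74]}
-- 457.0 319.0 70.0 83.8
{"linear": [-0.0, -0.0, 3.3], "rot": [0.0, -0.0, -0.0]}
-- 457.0 319.0 37.0 83.8
```

carry_out --motion '[{"linear":[-0.15,-0.15,3],"rot":[0.3,0,-0.7],"fingers":8.5},{"linear":[-0.1,-0.15,3],"rot":[0.2,0,-0.7],"fingers":8.5},{"linear":[0,0,2],"rot":[0,0,0],"fingers":8.5},{"linear":[0,0,0],"rot":[0,0,0],"fingers":8.5}]'

```text
time_s: 11.5
ee_pos: [0.455, 0.3268, 0.05]
ee_rot: [180.0, -0.4, 84.2]
wrist_force: [-0.9, -0.5, 0.0]
width: 0.0853
```

```bash
python3 plan.py 457,319,37,83.8
```

```text
11.5 [455.  326.8  50. ] [179.96  -0.43  84.15] F [-0.9 -0.5  0. ] w 85.3 q [ -2.  25. -46. 106.  21.  57. -62.]
{"linear": [-0.77, 0.27, 1.3], "rot": [0.04, -0.43, 0.35]}
-- 457.0 319.0 37.0 83.8
```

carry_out --motion '[{"linear":[-0.7,0.2,0.7],"rot":[0,-0.4,0.3],"fingers":8.5},{"linear":[0,0,0.4],"rot":[0,0,0],"fingers":8.5},{"linear":[0,0,0],"rot":[0,0,0],"fingers":8.5}]'

```text
time_s: 11.75
ee_pos: [0.4564, 0.3196, 0.0395]
ee_rot: [180.0, -0.0, 83.8]
wrist_force: [-0.6, -0.4, 0.4]
width: 0.0848
```

carry_out --motion '[{"linear":[0,0,0],"rot":[0,0,0],"fingers":4.5},{"linear":[0,0,0],"rot":[0,0,0],"fingers":4.5},{"linear":[0,0,0],"rot":[0,0,0],"fingers":4.5},{"linear":[0,0,0],"rot":[0,0,0],"fingers":4.5}]' --newtons 20

```text
time_s: 12.08
ee_pos: [0.4575, 0.3202, 0.0427]
ee_rot: [179.8, -0.1, 83.7]
wrist_force: [-6.5, 1.5, -5.5]
width: 0.05
```

carry_out --motion '[{"linear":[0,0,0],"rot":[0,0,0],"fingers":4.5},{"linear":[0,0,0],"rot":[0,0,0],"fingers":4.5}]'

```text
time_s: 12.25
ee_pos: [0.4574, 0.3203, 0.0432]
ee_rot: [179.8, -0.1, 83.7]
wrist_force: [-0.3, -0.7, -2.4]
width: 0.0497
```

Squeezed to 49.7 mm with the TCP at wall-x −0.4, so the half block is now aligned with the fixed course. I release, rise and refit full_a.

carry_out --motion '[{"linear":[0,0,0],"rot":[0,0,0],"fingers":8.5},{"linear":[0,0,0],"rot":[0,0,0],"fingers":8.5},{"linear":[0,0,0],"rot":[0,0,0],"fingers":8.5},{"linear":[-0.2,0,-3],"rot":[0,0,0],"fingers":8.5},{"linear":[-0.3,0,-3.5],"rot":[0,0,0],"fingers":8.5}]'

```text
time_s: 12.67
ee_pos: [0.4549, 0.3131, 0.1044]
ee_rot: [-179.8, 0.1, 83.7]
wrist_force: [0.9, 0.8, 1.1]
width: 0.0852
```

carry_out --motion '[{"linear":[-2,0,-3],"rot":[0,0,-3],"fingers":8.5},{"linear":[-4,0,-1],"rot":[0,0,-3],"fingers":8.5},{"linear":[-4,0,0],"rot":[0,0,-3],"fingers":8.5},{"linear":[-4,0,0],"rot":[0,0,-3],"fingers":8.5}]'

```text
time_s: 13.0
ee_pos: [0.454, 0.1813, 0.1535]
ee_rot: [179.5, -0.4, 96.9]
wrist_force: [0.5, -1.1, -0.2]
width: 0.085
```

Run:
```python
from chk import *
I=rel("r2",[("half",.091,.06,.09,0)])
for n in I: show("full_a "+n,*fit({n:I[n]},[.446,-.096,np.radians(-59.2)],.12,.05,.04)); show("full_b "+n,*fit({n:I[n]},[.6087,-.376,np.radians(-117.7)],.12,.05,.04))
st(); plan([(446.5,-96,110,120.75)])
```

```text
top half x -1.2 t 138.9 yaw -21.33 cost 139.0
scene half x 1.8 t 92.4 yaw -0.3 cost 202.8
full_a top [445.  -96.7] -59.09 cost 105.1
full_b top [ 607.3 -377.8] -117.31 cost 75.1
full_a scene [447.8 -95.4] -59.08 cost 51.1
full_b scene [ 608.9 -375.4] -117.0 cost 50.2
13.1 [455.5 174.4 152.5] [179.64  -0.21  96.37] F [ 1.1 -1.3  0.2] w 85.0 q [ 21.   8. -50. 110.   6.  65. -25.]
{"linear": [-3.35, -0.49, 0.52], "rot": [0.05, -0.02, -3.05]}
{"linear": [-3.32, -0.67, 0.52], "rot": [0.05, -0.02, -3.05]}
{"linear": [-3.28, -0.84, 0.52], "rot": [0.05, -0.02, -3.05]}
{"linear": [-3.23, -1.01, 0.52], "rot": [0.05, -0.02, -3.05]}
{"linear": [-3.17, -1.18, 0.52], "rot": [0.05, -0.02, -3.05]}
{"linear": [-3.1, -1.35, 0.52], "rot": [0.05, -0.02, -3.05]}
{"linear": [-3.03, -1.51, 0.53], "rot": [0.05, -0.02, -3.05]}
{"linear": [-2.94, -1.67, 0.53], "rot": [0.05, -0.02, -3.05]}
-- 446.5 -96 110 120.75
```

carry_out --motion '[{"linear":[-3.4,-0.5,0.3],"rot":[0,0,-3.1],"fingers":8.5},{"linear":[-3.4,-0.7,0.4],"rot":[0,0,-3.1],"fingers":8.5},{"linear":[-3.3,-0.8,0.5],"rot":[0,0,-3.1],"fingers":8.5},{"linear":[-3.3,-1.0,0.5],"rot":[0,0,-3.1],"fingers":8.5},{"linear":[-3.2,-1.2,0.5],"rot":[0,0,-3.1],"fingers":8.5}]'

```text
time_s: 13.52
ee_pos: [0.453, 0.003, 0.1322]
ee_rot: [179.0, 0.0, 112.7]
wrist_force: [1.3, -0.8, 0.0]
width: 0.0848
```

carry_out --motion '[{"linear":[-3.1,-1.35,0.5],"rot":[0,0,-3.1],"fingers":8.5},{"linear":[-3.0,-1.5,0.5],"rot":[0,0,-3.1],"fingers":8.5},{"linear":[-1.9,-1.2,0.5],"rot":[0,0,-3.0],"fingers":8.5},{"linear":[0,0,0],"rot":[0,0,0],"fingers":8.5}]'

```text
time_s: 13.85
ee_pos: [0.4503, -0.0981, 0.1162]
ee_rot: [179.1, 0.4, 122.1]
wrist_force: [-0.5, 0.1, 0.3]
width: 0.0849
```

```bash
python3 plan.py 446,-96,50,120.9 446,-96,6,120.9
```

```text
13.85 [450.3 -98.1 116.2] [179.07   0.4  122.12] F [-0.5  0.1  0.3] w 84.9 q [ 43.   4. -37. 117.   3.  59.  37.]
{"linear": [0.23, -0.18, 3.31], "rot": [0.47, 0.2, 0.61]}
{"linear": [0.22, -0.15, 3.31], "rot": [0.47, 0.2, 0.61]}
-- 446.0 -96.0 50.0 120.9
{"linear": [-0.0, -0.0, 2.2], "rot": [-0.0, -0.0, 0.0]}
{"linear": [-0.0, -0.0, 2.2], "rot": [-0.0, -0.0, 0.0]}
-- 446.0 -96.0 6.0 120.9
```

carry_out --motion '[{"linear":[0.2,-0.2,3.0],"rot":[0.5,0.2,0.6],"fingers":8.5},{"linear":[0.2,-0.1,3.0],"rot":[0.4,0.2,0.6],"fingers":8.5},{"linear":[0,0,2.2],"rot":[0,0,0],"fingers":8.5},{"linear":[0,0,0.8],"rot":[0,0,0],"fingers":8.5},{"linear":[0,0,0],"rot":[0,0,0],"fingers":8.5}]'

```text
time_s: 14.27
ee_pos: [0.4497, -0.0973, 0.0253]
ee_rot: [179.7, 0.3, 120.5]
wrist_force: [-0.2, -0.6, 0.9]
width: 0.0848
```

```bash
python3 plan.py 446,-96,8,120.9
```

```text
14.27 [449.7 -97.3  25.3] [179.74   0.25 120.47] F [-0.2 -0.6  0.9] w 84.8 q [ 40.  13. -36. 121.  10.  49.  28.]
{"linear": [0.31, -0.26, 1.73], "rot": [0.26, 0.25, -0.43]}
-- 446.0 -96.0 8.0 120.9
```

carry_out --motion '[{"linear":[0.3,-0.3,1.0],"rot":[0.3,0.2,-0.4],"fingers":8.5},{"linear":[0,0,0.4],"rot":[0,0,0],"fingers":8.5},{"linear":[0,0,0],"rot":[0,0,0],"fingers":8.5}]'

```text
time_s: 14.52
ee_pos: [0.4471, -0.0952, 0.0124]
ee_rot: [180.0, 0.1, 121.0]
wrist_force: [0.3, 0.3, -0.6]
width: 0.0846
```

carry_out --motion '[{"linear":[0,0,0],"rot":[0,0,0],"fingers":4.5},{"linear":[0,0,0],"rot":[0,0,0],"fingers":4.5},{"linear":[0,0,0],"rot":[0,0,0],"fingers":4.5},{"linear":[0,0,0],"rot":[0,0,0],"fingers":4.5}]' --newtons 50

```text
time_s: 14.85
ee_pos: [0.4488, -0.0955, 0.0148]
ee_rot: [179.8, 0.3, 121.0]
wrist_force: [-0.2, -0.0, -3.0]
width: 0.0489
```

carry_out --motion '[{"linear":[0,0,-2],"rot":[0,0,0],"fingers":4.5},{"linear":[0,0,-3.5],"rot":[0,0,0],"fingers":4.5},{"linear":[0,0,-3.5],"rot":[0,0,0],"fingers":4.5},{"linear":[0,0,-3],"rot":[0,0,0],"fingers":4.5}]'

```text
time_s: 15.18
ee_pos: [0.4429, -0.0938, 0.1329]
ee_rot: [-179.7, -0.3, 121.0]
wrist_force: [1.2, -0.6, -2.4]
width: 0.0494
```

```bash
python3 plan.py 447,215,140,83.8
```

```text
15.18 [442.9 -93.8 132.9] [-179.72   -0.32  121.02] F [ 1.2 -0.6 -2.4] w 49.4 q [ 43.   3. -37. 115.   2.  62.  36.]
{"linear": [3.28, 2.03, -0.08], "rot": [-0.05, -0.03, 4.65]}
{"linear": [3.44, 1.76, -0.08], "rot": [-0.05, -0.03, 4.65]}
{"linear": [3.57, 1.48, -0.08], "rot": [-0.05, -0.03, 4.65]}
{"linear": [3.68, 1.18, -0.08], "rot": [-0.05, -0.03, 4.65]}
{"linear": [3.76, 0.88, -0.08], "rot": [-0.05, -0.03, 4.65]}
{"linear": [3.82, 0.57, -0.08], "rot": [-0.05, -0.03, 4.65]}
{"linear": [3.85, 0.26, -0.08], "rot": [-0.05, -0.03, 4.65]}
{"linear": [3.86, -0.05, -0.09], "rot": [-0.05, -0.03, 4.65]}
-- 447.0 215.0 140.0 83.8
```

carry_out --motion '[{"linear":[3.2,2.0,-0.1],"rot":[0,0,4.6],"fingers":4.5},{"linear":[3.4,1.8,-0.1],"rot":[0,0,4.6],"fingers":4.5},{"linear":[3.5,1.5,0],"rot":[0,0,4.6],"fingers":4.5},{"linear":[3.6,1.2,0],"rot":[0,0,4.6],"fingers":4.5},{"linear":[3.7,0.9,0],"rot":[0,0,4.6],"fingers":4.5}]'

```text
time_s: 15.6
ee_pos: [0.4524, 0.0919, 0.1437]
ee_rot: [179.6, 0.4, 96.6]
wrist_force: [1.4, -0.6, -2.1]
width: 0.0491
```

carry_out --motion '[{"linear":[3.7,0.6,0],"rot":[0,0,4.6],"fingers":4.5},{"linear":[3.7,0.3,0],"rot":[0,0,4.6],"fingers":4.5},{"linear":[2.5,0,0],"rot":[0,0,4.6],"fingers":4.5},{"linear":[0,0,0],"rot":[0,0,0],"fingers":4.5}]'

```text
time_s: 15.93
ee_pos: [0.455, 0.2008, 0.1448]
ee_rot: [179.3, 0.1, 82.5]
wrist_force: [-0.2, 0.3, -2.7]
width: 0.0489
```

```bash
python3 plan.py 446.4,217,85,83.8 446.4,218,68,83.8
```

```text
15.93 [455.  200.8 144.8] [1.7933e+02 6.0000e-02 8.2470e+01] F [-0.2  0.3 -2.7] w 48.9 q [ 18.  10. -51. 109.   9.  64. -44.]
{"linear": [0.75, -0.57, 2.98], "rot": [0.33, 0.04, -0.66]}
{"linear": [0.76, -0.54, 2.99], "rot": [0.33, 0.04, -0.66]}
-- 446.4 217.0 85.0 83.8
{"linear": [0.1, -0.01, 1.7], "rot": [-0.0, -0.0, -0.0]}
-- 446.4 218.0 68.0 83.8
```

carry_out --motion '[{"linear":[0.6,-0.6,2.5],"rot":[0.4,0,-0.7],"fingers":4.5},{"linear":[0.4,-0.5,2.5],"rot":[0.3,0,-0.6],"fingers":4.5},{"linear":[0,-0.2,0.5],"rot":[0,0,0],"fingers":4.5},{"linear":[0,0,0],"rot":[0,0,0],"fingers":4.5}]'

```text
time_s: 16.27
ee_pos: [0.4435, 0.2152, 0.0893]
ee_rot: [179.9, -0.0, 84.1]
wrist_force: [0.2, 0.0, -1.4]
width: 0.0493
```

```bash
python3 plan.py 446.4,217,72,83.8
```

```text
16.27 [443.5 215.2  89.3] [ 1.7994e+02 -1.0000e-02  8.4070e+01] F [ 0.2  0.  -1.4] w 49.3 q [ 15.  14. -51. 113.  13.  59. -48.]
{"linear": [0.21, 0.27, 1.73], "rot": [0.06, -0.01, 0.27]}
-- 446.4 217.0 72.0 83.8
```

carry_out --motion '[{"linear":[0.2,0.25,1.2],"rot":[0,0,0.3],"fingers":4.5},{"linear":[0,0,0.4],"rot":[0,0,0],"fingers":4.5},{"linear":[0,0,0],"rot":[0,0,0],"fingers":4.5}]'

```text
time_s: 16.52
ee_pos: [0.4473, 0.2154, 0.0749]
ee_rot: [179.9, 0.0, 83.7]
wrist_force: [-0.1, -0.2, -1.9]
width: 0.0493
```

carry_out --motion '[{"linear":[0,0,0.25],"rot":[0,0,0],"fingers":4.5},{"linear":[0,0,0.1],"rot":[0,0,0],"fingers":4.5}]'

```text
time_s: 16.68
ee_pos: [0.4484, 0.2146, 0.073]
ee_rot: [179.8, 0.0, 83.6]
wrist_force: [0.2, 0.3, -2.6]
width: 0.0492
```

carry_out --motion '[{"linear":[0.1,-0.25,0.3],"rot":[0,0,-0.2],"fingers":4.5},{"linear":[0,-0.05,0.2],"rot":[0,0,0],"fingers":4.5},{"linear":[0,0,0],"rot":[0,0,0],"fingers":4.5}]'

```text
time_s: 16.93
ee_pos: [0.4464, 0.2156, 0.0691]
ee_rot: [179.6, 0.0, 83.7]
wrist_force: [0.1, -0.7, -2.4]
width: 0.0491
```

carry_out --motion '[{"linear":[0.1,-0.1,0.25],"rot":[0,0,-0.1],"fingers":4.5},{"linear":[0,0,0],"rot":[0,0,0],"fingers":4.5}]'

```text
time_s: 17.1
ee_pos: [0.4455, 0.2168, 0.0666]
ee_rot: [179.6, 0.0, 83.8]
wrist_force: [-0.5, -0.0, -2.2]
width: 0.0488
```

carry_out --motion '[{"linear":[0.1,0.05,0.15],"rot":[0.4,0,0],"fingers":4.5},{"linear":[0,0,0.05],"rot":[0,0,0],"fingers":4.5}]'

```text
time_s: 17.27
ee_pos: [0.4461, 0.218, 0.0646]
ee_rot: [-180.0, 0.0, 83.9]
wrist_force: [0.7, -0.1, 0.1]
width: 0.0489
```

carry_out --motion '[{"linear":[0.2,0,0],"rot":[0,0,0],"fingers":4.5},{"linear":[0.3,0,0],"rot":[0,0,0],"fingers":4.5},{"linear":[0.3,0,0],"rot":[0,0,0],"fingers":4.5}]'

```text
time_s: 17.52
ee_pos: [0.4475, 0.2256, 0.0646]
ee_rot: [-180.0, 0.1, 83.8]
wrist_force: [0.5, 0.3, -1.6]
width: 0.0491
```

carry_out --motion '[{"linear":[0.2,-0.05,0],"rot":[0,0,0],"fingers":4.5},{"linear":[0.2,0,0],"rot":[0,0,0],"fingers":4.5},{"linear":[0.1,0,0],"rot":[0,0,0],"fingers":4.5}]'

```text
time_s: 17.77
ee_pos: [0.4474, 0.2298, 0.0646]
ee_rot: [-179.9, 0.3, 83.8]
wrist_force: [-2.5, -9.0, 5.5]
width: 0.0494
```

carry_out --motion '[{"linear":[0.2,0,0],"rot":[0,0,0],"fingers":4.5},{"linear":[0.1,0,0],"rot":[0,0,0],"fingers":4.5}]'

```text
time_s: 17.93
ee_pos: [0.4474, 0.2297, 0.0646]
ee_rot: [-179.9, 0.7, 83.7]
wrist_force: [-2.2, -3.5, 2.7]
width: 0.0493
```

carry_out --motion '[{"linear":[0,0,0],"rot":[0,0,0],"fingers":8.5},{"linear":[0,0,0],"rot":[0,0,0],"fingers":8.5},{"linear":[0,0,0],"rot":[0,0,0],"fingers":8.5},{"linear":[0,0,1.0],"rot":[0,-0.5,0],"fingers":8.5},{"linear":[0,0,0.7],"rot":[0,0,0],"fingers":8.5}]'

```text
time_s: 18.35
ee_pos: [0.4489, 0.2315, 0.0485]
ee_rot: [179.9, 1.0, 83.7]
wrist_force: [0.1, -0.4, 0.2]
width: 0.0851
```

```bash
python3 plan.py 447.6,230,42,83.8
```

```text
18.35 [448.9 231.5  48.5] [179.89   1.02  83.73] F [ 0.1 -0.4  0.2] w 85.1 q [ 10.  20. -49. 113.  19.  56. -55.]
{"linear": [-0.15, -0.11, 0.65], "rot": [0.11, 1.02, -0.07]}
-- 447.6 230.0 42.0 83.8
```

carry_out --motion '[{"linear":[-0.1,-0.1,0.4],"rot":[0.1,1.0,0],"fingers":8.5},{"linear":[0,0,0.1],"rot":[0,0,0],"fingers":8.5},{"linear":[0,0,0],"rot":[0,0,0],"fingers":4.5},{"linear":[0,0,0],"rot":[0,0,0],"fingers":4.5},{"linear":[0,0,0],"rot":[0,0,0],"fingers":4.5}]' --newtons 20

```text
time_s: 18.77
ee_pos: [0.4463, 0.2304, 0.0401]
ee_rot: [-179.8, -0.1, 83.8]
wrist_force: [20.2, -3.3, 12.7]
width: 0.051
```

carry_out --motion '[{"linear":[0,0,0],"rot":[0,0,0],"fingers":4.5},{"linear":[0,0,0],"rot":[0,0,0],"fingers":4.5}]'

```text
time_s: 18.93
ee_pos: [0.4473, 0.2302, 0.0406]
ee_rot: [-179.9, -0.1, 83.8]
wrist_force: [-1.0, 0.5, -2.4]
width: 0.0498
```

carry_out --motion '[{"linear":[0,0,0],"rot":[0,0,0],"fingers":8.5},{"linear":[0,0,0],"rot":[0,0,0],"fingers":8.5},{"linear":[0,0,0],"rot":[0,0,0],"fingers":8.5},{"linear":[0,0,-3],"rot":[0,0,0],"fingers":8.5},{"linear":[0,0,-3.5],"rot":[0,0,0],"fingers":8.5}]'

```text
time_s: 19.35
ee_pos: [0.443, 0.2284, 0.1016]
ee_rot: [-179.3, 0.1, 83.8]
wrist_force: [-0.5, 0.7, 1.7]
width: 0.0853
```

carry_out --motion '[{"linear":[-1,0,-3.5],"rot":[0,0,0],"fingers":8.5},{"linear":[-3.5,0,-3],"rot":[0,0,0],"fingers":8.5},{"linear":[-4,0,-1],"rot":[0,0,0],"fingers":8.5},{"linear":[-4,0,0],"rot":[0,0,0],"fingers":8.5},{"linear":[-4,0,0],"rot":[0,0,0],"fingers":8.5}]'

```text
time_s: 19.77
ee_pos: [0.4283, 0.0746, 0.1842]
ee_rot: [-179.8, -0.4, 84.9]
wrist_force: [1.3, -0.4, -0.2]
width: 0.0848
```

carry_out --motion '[{"linear":[-4,0,0],"rot":[0,0,2],"fingers":8.5},{"linear":[-4,0,0],"rot":[0,0,2],"fingers":8.5},{"linear":[-4,0,0],"rot":[0,0,2],"fingers":8.5},{"linear":[-4,0,0],"rot":[0,0,2],"fingers":8.5}]'

```text
time_s: 20.1
ee_pos: [0.4042, -0.09, 0.1859]
ee_rot: [179.9, -0.3, 76.8]
wrist_force: [1.9, -0.5, 0.2]
width: 0.0848
```

Run:
```python
from chk import *
st()
I=rel("r3",[("row2",.031,.18,.09,0),("course",-.09,.06,.05,0)])
B=cv2.resize(I["scene"][225:345,340:500],(560,420),interpolation=cv2.INTER_CUBIC); cv2.imwrite("pics/r3.png",B)
plan([(607.5,-376.5,150,62.7)])
```

```text
20.1 [404.2 -90.  185.9] [179.88  -0.25  76.76] F [ 1.9 -0.5  0.2] w 84.8 q [ 43.  -6. -34. 117.  -4.  68.  -2.]
top row2 x -0.1 t 31.4 yaw 0.05 cost 249.5
top course x -0.4 t -89.7 yaw -0.09 cost 162.9
scene row2 x 1.3 t 42.8 yaw 0.03 cost 241.7
scene course x 1.4 t -97.9 yaw 2.6 cost 170.2
{"linear": [-2.51, 2.95, 0.39], "rot": [0.0, -0.02, 1.51]}
{"linear": [-2.43, 3.02, 0.39], "rot": [0.0, -0.02, 1.51]}
{"linear": [-2.35, 3.08, 0.39], "rot": [0.0, -0.02, 1.51]}
{"linear": [-2.27, 3.14, 0.39], "rot": [0.0, -0.02, 1.51]}
{"linear": [-2.18, 3.2, 0.39], "rot": [0.0, -0.02, 1.51]}
{"linear": [-2.1, 3.26, 0.39], "rot": [0.0, -0.02, 1.51]}
{"linear": [-2.01, 3.31, 0.39], "rot": [0.0, -0.02, 1.51]}
{"linear": [-1.93, 3.36, 0.39], "rot": [0.0, -0.02, 1.51]}
{"linear": [-1.84, 3.41, 0.39], "rot": [0.0, -0.02, 1.51]}
-- 607.5 -376.5 150 62.7
```

View pics/r3.png

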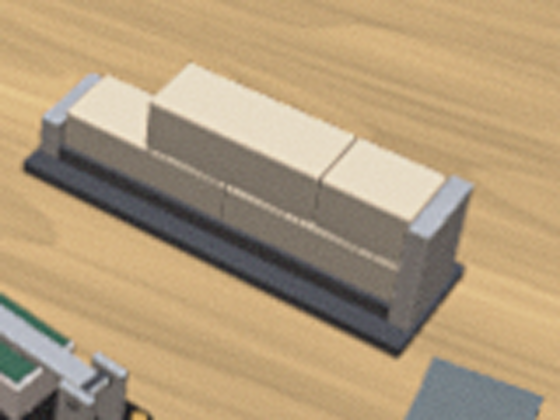

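The second course sits flush, with the half block butted to the stop and the full block against it. Both views put the row within about 0.3 mm of the course. Now full_b.

carry_out --motion '[{"linear":[-2.5,3.0,0],"rot":[0,0,1.5],"fingers":8.5},{"linear":[-2.4,3.0,0],"rot":[0,0,1.5],"fingers":8.5},{"linear":[-2.35,3.1,0],"rot":[0,0,1.5],"fingers":8.5},{"linear":[-2.3,3.1,0],"rot":[0,0,1.5],"fingers":8.5},{"linear":[-2.2,3.2,0],"rot":[0,0,1.5],"fingers":8.5}]'

```text
time_s: 20.62
ee_pos: [0.5172, -0.251, 0.1868]
ee_rot: [179.9, 0.0, 68.8]
wrist_force: [0.9, -0.4, 0.5]
width: 0.0849
```

carry_out --motion '[{"linear":[-2.1,3.25,0],"rot":[0,0,1.5],"fingers":8.5},{"linear":[-2.0,3.3,0],"rot":[0,0,1.5],"fingers":8.5},{"linear":[-1.9,3.4,0.3],"rot":[0,0,1.5],"fingers":8.5},{"linear":[-1.0,2,0.3],"rot":[0,0,1.5],"fingers":8.5},{"linear":[0,0,0],"rot":[0,0,0],"fingers":8.5}]'

```text
time_s: 21.03
ee_pos: [0.6049, -0.3733, 0.1771]
ee_rot: [179.9, 0.1, 62.1]
wrist_force: [-0.7, -0.6, -0.6]
width: 0.085
```

```bash
python3 plan.py 607.5,-376.5,90,62.6 607.5,-376.5,13,62.6; python3 -c "
from h import *
print(unproj('top',(452,188),.01),unproj('top',(416,194),.12))"
```

```text
21.03 [ 604.9 -373.3  177.1] [1.7993e+02 5.0000e-02 6.2150e+01] F [-0.7 -0.6 -0.6] w 85.0 q [ 44.  30. -23.  77.  12.  75.  -7.]
{"linear": [-0.05, 0.12, 2.91], "rot": [0.02, 0.02, -0.15]}
{"linear": [-0.05, 0.12, 2.91], "rot": [0.02, 0.02, -0.15]}
{"linear": [-0.05, 0.12, 2.91], "rot": [0.02, 0.02, -0.15]}
-- 607.5 -376.5 90.0 62.6
{"linear": [0.0, -0.0, 3.85], "rot": [-0.0, 0.0, 0.0]}
{"linear": [0.0, -0.0, 3.85], "rot": [-0.0, 0.0, 0.0]}
-- 607.5 -376.5 13.0 62.6
[[ 0.66155812 -0.35286     0.01      ]] [[ 0.61818652 -0.23097568  0.12      ]]
```

carry_out --motion '[{"linear":[-0.1,0.1,2.9],"rot":[0,0,-0.2],"fingers":8.5},{"linear":[0,0.1,2.9],"rot":[0,0,-0.2],"fingers":8.5},{"linear":[0,0.1,2.9],"rot":[0,0,0],"fingers":8.5},{"linear":[0,0,2.0],"rot":[0,0,0],"fingers":8.5},{"linear":[0,0,0],"rot":[0,0,0],"fingers":8.5}]'

```text
time_s: 21.45
ee_pos: [0.61, -0.3737, 0.0664]
ee_rot: [179.8, -0.1, 62.7]
wrist_force: [-1.6, 0.8, -1.0]
width: 0.0849
```

```bash
python3 plan.py 607.5,-376.5,13,62.6
```

```text
21.45 [ 610.  -373.7   66.4] [ 1.7984e+02 -1.5000e-01  6.2670e+01] F [-1.6  0.8 -1. ] w 84.9 q [ 44.  35. -23.  83.  14.  65.  -9.]
{"linear": [-0.19, -0.06, 2.67], "rot": [0.08, -0.07, 0.04]}
{"linear": [-0.19, -0.05, 2.67], "rot": [0.08, -0.07, 0.04]}
-- 607.5 -376.5 13.0 62.6
```

carry_out --motion '[{"linear":[-0.2,-0.05,2.5],"rot":[0.1,0,0],"fingers":8.5},{"linear":[-0.2,-0.1,2.0],"rot":[0.1,0,0],"fingers":8.5},{"linear":[0,0,0.3],"rot":[0,0,0],"fingers":8.5},{"linear":[0,0,0],"rot":[0,0,0],"fingers":8.5}]'

```text
time_s: 21.78
ee_pos: [0.6086, -0.3736, 0.0207]
ee_rot: [180.0, -0.3, 62.9]
wrist_force: [-0.3, -0.7, 0.9]
width: 0.0851
```

```bash
python3 plan.py 607.5,-376.5,13,62.6
```

```text
21.78 [ 608.6 -373.6   20.7] [179.98  -0.27  62.86] F [-0.3 -0.7  0.9] w 85.1 q [ 43.  38. -22.  84.  15.  61.  -9.]
{"linear": [-0.32, 0.03, 0.77], "rot": [0.02, -0.27, 0.26]}
-- 607.5 -376.5 13.0 62.6
```

carry_out --motion '[{"linear":[-0.3,0,0.5],"rot":[0,-0.2,0.2],"fingers":8.5},{"linear":[0,0,0],"rot":[0,0,0],"fingers":4.5},{"linear":[0,0,0],"rot":[0,0,0],"fingers":4.5},{"linear":[0,0,0],"rot":[0,0,0],"fingers":4.5},{"linear":[0,0,0],"rot":[0,0,0],"fingers":4.5}]' --newtons 50

```text
time_s: 22.2
ee_pos: [0.6106, -0.377, 0.0229]
ee_rot: [179.5, -0.1, 62.7]
wrist_force: [0.5, 0.2, -2.1]
width: 0.049
```

carry_out --motion '[{"linear":[0,0,-2],"rot":[0,0,0],"fingers":4.5},{"linear":[0,0,-3.5],"rot":[0,0,0],"fingers":4.5},{"linear":[0,0,-3.9],"rot":[0,0,0],"fingers":4.5},{"linear":[0,0,-3.9],"rot":[0,0,0],"fingers":4.5},{"linear":[0,0,-3.9],"rot":[0,0,0],"fingers":4.5}]'

```text
time_s: 22.62
ee_pos: [0.6038, -0.3736, 0.1899]
ee_rot: [-179.4, -0.1, 62.7]
wrist_force: [1.7, -0.1, -1.5]
width: 0.0487
```

```bash
python3 plan.py 500,-100,205,72 454,288,190,83.8
```

```text
22.62 [ 603.8 -373.6  189.9] [-1.7937e+02 -1.3000e-01  6.2740e+01] F [ 1.7 -0.1 -1.5] w 48.7 q [ 44.  30. -24.  76.  12.  78.  -7.]
{"linear": [2.45, -2.72, -0.15], "rot": [-0.08, -0.02, -1.16]}
{"linear": [2.5, -2.67, -0.16], "rot": [-0.08, -0.02, -1.16]}
{"linear": [2.55, -2.62, -0.16], "rot": [-0.08, -0.02, -1.16]}
{"linear": [2.61, -2.57, -0.17], "rot": [-0.08, -0.02, -1.16]}
{"linear": [2.66, -2.52, -0.17], "rot": [-0.08, -0.02, -1.16]}
{"linear": [2.71, -2.46, -0.18], "rot": [-0.08, -0.02, -1.16]}
{"linear": [2.76, -2.41, -0.18], "rot": [-0.08, -0.02, -1.16]}
{"linear": [2.8, -2.35, -0.18], "rot": [-0.08, -0.02, -1.16]}
-- 500.0 -100.0 205.0 72.0
{"linear": [3.23, -1.49, 0.14], "rot": [-0.0, 0.0, -1.07]}
{"linear": [3.25, -1.43, 0.14], "rot": [-0.0, 0.0, -1.07]}
{"linear": [3.28, -1.37, 0.14], "rot": [-0.0, 0.0, -1.07]}
{"linear": [3.3, -1.3, 0.14], "rot": [-0.0, 0.0, -1.07]}
{"linear": [3.33, -1.24, 0.14], "rot": [-0.0, 0.0, -1.07]}
{"linear": [3.35, -1.18, 0.14], "rot": [-0.0, 0.0, -1.07]}
{"linear": [3.37, -1.12, 0.14], "rot": [-0.0, 0.0, -1.07]}
{"linear": [3.39, -1.05, 0.14], "rot": [-0.0, 0.0, -1.07]}
{"linear": [3.41, -0.99, 0.14], "rot": [-0.0, 0.0, -1.07]}
{"linear": [3.43, -0.93, 0.14], "rot": [-0.0, 0.0, -1.07]}
{"linear": [3.45, -0.86, 0.14], "rot": [-0.0, 0.0, -1.07]}
-- 454.0 288.0 190.0 83.8
```

carry_out --motion '[{"linear":[2.4,-2.7,0],"rot":[0,0,-1.2],"fingers":4.5},{"linear":[2.5,-2.7,0],"rot":[-0.2,0,-1.2],"fingers":4.5},{"linear":[2.55,-2.6,0],"rot":[-0.2,0,-1.2],"fingers":4.5},{"linear":[2.6,-2.6,0],"rot":[-0.1,0,-1.2],"fingers":4.5},{"linear":[2.65,-2.5,0],"rot":[0,0,-1.2],"fingers":4.5}]'

```text
time_s: 23.03
ee_pos: [0.5424, -0.2091, 0.2033]
ee_rot: [178.7, 0.2, 68.2]
wrist_force: [0.1, 1.4, -1.6]
width: 0.0488
```

carry_out --motion '[{"linear":[2.7,-2.5,0],"rot":[0,0,-1.2],"fingers":4.5},{"linear":[2.75,-2.4,0],"rot":[0,0,-1.2],"fingers":4.5},{"linear":[2.9,-2.2,0],"rot":[0,0,-1.2],"fingers":4.5},{"linear":[3.2,-1.5,0],"rot":[0,0,-1.1],"fingers":4.5},{"linear":[3.2,-1.4,0],"rot":[0,0,-1.1],"fingers":4.5}]'

```text
time_s: 23.45
ee_pos: [0.4911, -0.0287, 0.2016]
ee_rot: [178.5, 0.5, 74.2]
wrist_force: [1.1, -0.9, -1.7]
width: 0.0488
```

carry_out --motion '[{"linear":[3.3,-1.4,0],"rot":[0,0,-1.1],"fingers":4.5},{"linear":[3.3,-1.3,0],"rot":[0,0,-1.1],"fingers":4.5},{"linear":[3.3,-1.2,0],"rot":[0,0,-1.1],"fingers":4.5},{"linear":[3.3,-1.2,0],"rot":[0,0,-1.1],"fingers":4.5},{"linear":[3.4,-1.1,0],"rot":[0,0,-1.1],"fingers":4.5}]'

```text
time_s: 23.87
ee_pos: [0.4658, 0.1553, 0.2003]
ee_rot: [178.2, 0.9, 80.0]
wrist_force: [1.3, -0.2, -2.2]
width: 0.0488
```

```bash
python3 plan.py 454,288,165,83.8
```

```text
23.87 [465.8 155.3 200.3] [178.24   0.9   79.97] F [ 1.3 -0.2 -2.2] w 48.8 q [ 22.   4. -48. 107.   5.  70. -38.]
{"linear": [3.23, -0.89, 0.8], "rot": [0.43, 0.24, -0.95]}
{"linear": [3.24, -0.83, 0.82], "rot": [0.43, 0.24, -0.95]}
{"linear": [3.25, -0.77, 0.84], "rot": [0.43, 0.24, -0.95]}
{"linear": [3.26, -0.71, 0.86], "rot": [0.43, 0.24, -0.95]}
-- 454.0 288.0 165.0 83.8
```

carry_out --motion '[{"linear":[3.2,-0.9,0.3],"rot":[0.5,0.3,-0.9],"fingers":4.5},{"linear":[3.2,-0.8,0.5],"rot":[0.5,0.3,-0.9],"fingers":4.5},{"linear":[3.2,-0.8,0.8],"rot":[0.4,0.2,-0.9],"fingers":4.5},{"linear":[2.0,-0.4,0.8],"rot":[0.4,0.2,-0.9],"fingers":4.5},{"linear":[0,0,0],"rot":[0,0,0],"fingers":4.5}]'

```text
time_s: 24.28
ee_pos: [0.4504, 0.2885, 0.1769]
ee_rot: [179.8, -0.3, 84.4]
wrist_force: [-1.2, 0.3, -2.2]
width: 0.0489
```

```bash
python3 plan.py 454,290,135,83.8
```

```text
24.28 [450.4 288.5 176.9] [179.78  -0.27  84.37] F [-1.2  0.3 -2.2] w 48.9 q [ 10.  14. -53. 102.  12.  69. -53.]
{"linear": [0.08, 0.16, 2.1], "rot": [0.11, -0.14, 0.29]}
{"linear": [0.09, 0.17, 2.1], "rot": [0.11, -0.14, 0.29]}
-- 454.0 290.0 135.0 83.8
```

carry_out --motion '[{"linear":[0.1,0.15,2.0],"rot":[0.1,-0.1,0.3],"fingers":4.5},{"linear":[0,0.15,1.5],"rot":[0.1,-0.1,0.3],"fingers":4.5},{"linear":[0,0,0.3],"rot":[0,0,0],"fingers":4.5},{"linear":[0,0,0],"rot":[0,0,0],"fingers":4.5}]'

```text
time_s: 24.62
ee_pos: [0.4532, 0.2907, 0.1382]
ee_rot: [179.9, -0.1, 83.9]
wrist_force: [-0.3, 0.9, -1.0]
width: 0.049
```

```bash
python3 plan.py 454,290,120,83.8
```

```text
24.62 [453.2 290.7 138.2] [ 1.7993e+02 -7.0000e-02  8.3940e+01] F [-0.3  0.9 -1. ] w 49.0 q [  8.  17. -52. 104.  15.  66. -55.]
{"linear": [-0.06, 0.09, 1.82], "rot": [0.07, -0.07, 0.14]}
-- 454.0 290.0 120.0 83.8
```

carry_out --motion '[{"linear":[0,0.1,1.0],"rot":[0.1,0,0.1],"fingers":4.5},{"linear":[0,0,0.6],"rot":[0,0,0],"fingers":4.5},{"linear":[0,0,0],"rot":[0,0,0],"fingers":4.5}]'

```text
time_s: 24.87
ee_pos: [0.4555, 0.2887, 0.1221]
ee_rot: [179.9, -0.0, 83.7]
wrist_force: [0.0, -0.1, -1.4]
width: 0.0489
```

carry_out --motion '[{"linear":[0,0,0.3],"rot":[0,0,0],"fingers":4.5},{"linear":[0,0,0.1],"rot":[0,0,0],"fingers":4.5}]'

```text
time_s: 25.03
ee_pos: [0.4561, 0.2881, 0.1181]
ee_rot: [179.9, -0.0, 83.6]
wrist_force: [0.1, -1.1, -1.9]
width: 0.0491
```

carry_out --motion '[{"linear":[0.2,-0.2,0.2],"rot":[0,0,-0.2],"fingers":4.5},{"linear":[0,-0.05,0],"rot":[0,0,0],"fingers":4.5}]'

```text
time_s: 25.2
ee_pos: [0.4541, 0.2903, 0.1162]
ee_rot: [179.9, -0.0, 83.8]
wrist_force: [-0.1, 0.2, -1.7]
width: 0.0487
```

carry_out --motion '[{"linear":[0.05,-0.05,0.2],"rot":[0,0,0],"fingers":4.5},{"linear":[0,0,0],"rot":[0,0,0],"fingers":4.5}]'

```text
time_s: 25.37
ee_pos: [0.4535, 0.2913, 0.1144]
ee_rot: [179.8, -0.1, 83.8]
wrist_force: [-0.4, 1.3, -2.3]
width: 0.0486
```

carry_out --motion '[{"linear":[-0.05,0.05,0.15],"rot":[0.1,0,0],"fingers":4.5},{"linear":[0,0,0],"rot":[0,0,0],"fingers":4.5}]'

```text
time_s: 25.53
ee_pos: [0.4539, 0.2909, 0.1129]
ee_rot: [179.9, -0.1, 83.8]
wrist_force: [0.3, -1.2, -2.6]
width: 0.0492
```

Run:
```python
from chk import *
st()
I={n:snap(n,n+"t1") for n in("top","scene")}
B=cv2.resize(I["scene"][215:335,340:500],(800,600),interpolation=cv2.INTER_CUBIC); cv2.imwrite("pics/t1.png",B)
```

```text
25.53 [453.9 290.9 112.9] [ 1.7992e+02 -6.0000e-02  8.3820e+01] F [ 0.3 -1.2 -2.6] w 49.2 q [  7.  19. -52. 106.  17.  63. -57.]
```

View pics/t1.png

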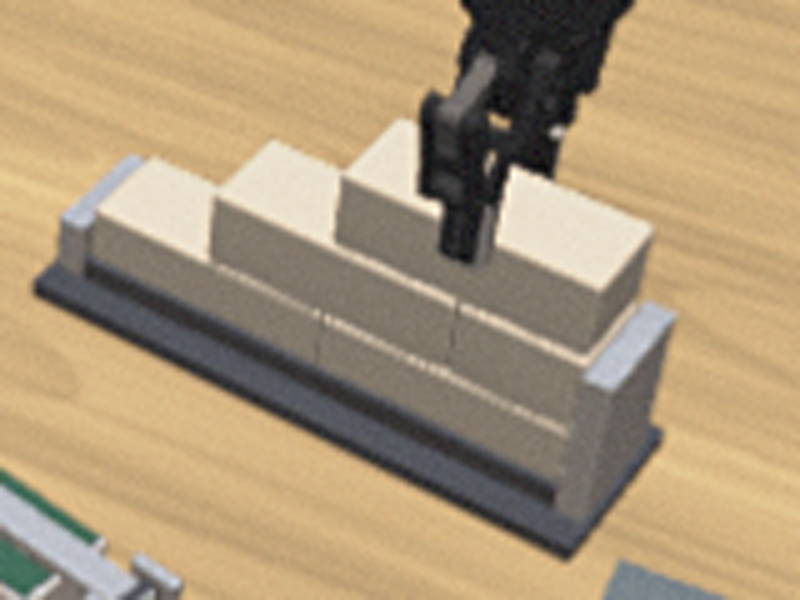

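The third block hovers just above, nearly in place (left end (335,240), joint below at (458,300)). I lower it to contact, release, then measure.

carry_out --motion '[{"linear":[0,0,0.15],"rot":[0,0,0],"fingers":4.5},{"linear":[0,0,0.05],"rot":[0,0,0],"fingers":4.5}]'

```text
time_s: 25.8
ee_pos: [0.4543, 0.2914, 0.1119]
ee_rot: [179.9, -0.1, 83.8]
wrist_force: [-3.6, -3.3, 7.2]
width: 0.0485
```

carry_out --motion '[{"linear":[0,0,0.1],"rot":[0,0,0],"fingers":4.5},{"linear":[0,0,0],"rot":[0,0,0],"fingers":4.5}]'

```text
time_s: 25.97
ee_pos: [0.4544, 0.2914, 0.1123]
ee_rot: [179.8, -0.0, 83.8]
wrist_force: [-0.5, 1.0, -2.6]
width: 0.0485
```

carry_out --motion '[{"linear":[0,0,0],"rot":[0,0,0],"fingers":8.5},{"linear":[0,0,0],"rot":[0,0,0],"fingers":8.5},{"linear":[0,0,0],"rot":[0,0,0],"fingers":8.5},{"linear":[0,0,-3],"rot":[0,0,0],"fingers":8.5}]'

```text
time_s: 26.3
ee_pos: [0.4527, 0.2897, 0.1386]
ee_rot: [-179.9, 0.1, 83.8]
wrist_force: [-0.2, -0.5, -0.0]
width: 0.0852
```

carry_out --motion '[{"linear":[-1,0,-3.5],"rot":[0,0,0],"fingers":8.5},{"linear":[-3.5,0,-2],"rot":[0,0,0],"fingers":8.5},{"linear":[-4,0,0],"rot":[0,0,0],"fingers":8.5},{"linear":[-4,0,0],"rot":[0,0,0],"fingers":8.5},{"linear":[-4,0,0],"rot":[0,0,0],"fingers":8.5}]'

```text
time_s: 26.72
ee_pos: [0.4359, 0.1327, 0.2005]
ee_rot: [179.8, -0.5, 84.7]
wrist_force: [1.5, -0.4, -0.9]
width: 0.0851
```

carry_out --motion '[{"linear":[-4,0,0],"rot":[0,0,0],"fingers":8.5},{"linear":[-4,0,0],"rot":[0,0,0],"fingers":8.5},{"linear":[-4,0,0],"rot":[0,0,0],"fingers":8.5},{"linear":[-4,0,0],"rot":[0,0,0],"fingers":8.5},{"linear":[0,0,0],"rot":[0,0,0],"fingers":8.5}]'

```text
time_s: 27.13
ee_pos: [0.4186, -0.0409, 0.2008]
ee_rot: [179.4, -0.3, 84.3]
wrist_force: [0.3, -0.0, 0.5]
width: 0.0846
```

Run:
```python
from chk import *
st()
I=rel("r4",[("third",.06,.12,.13,4),("row2",-.029,.06,.09,0)])
for n in("top","scene"):   # row2 full end: earlier picture r3 for the half/row2 in the same view
    J=cv2.imread(f"pics/{n}r3.png"); O=np.array([.448,.230])
    for k,t,L in(("row2 full(r3)",.001,.12),("row2 half(r3)",.091,.06)):
        p,c=fit({n:J},[*(O+uy*t),a],.05,L,.09,mar=0); d=p[:2]-O; print(n,k,(d@ux*1e3).round(1),(d@uy*1e3).round(1))
S=I["scene"][215:335,340:500]; T=I["top"][225:305,165:305]
W=np.zeros((600,800,3),np.uint8); W[:390,:520]=cv2.resize(S,(520,390),interpolation=cv2.INTER_CUBIC); W[392:592,:350]=cv2.resize(T,(350,200),interpolation=cv2.INTER_CUBIC)
cv2.imwrite("pics/r4.png",W)
```

```text
27.13 [418.6 -40.9 200.8] [179.42  -0.31  84.29] F [ 0.3 -0.   0.5] w 84.6 q [ 39.  -7. -36. 115.  -4.  70.  -1.]
top third x 0.1 t 61.0 yaw -0.56 cost 152.0
top row2 x -0.3 t -29.2 yaw -0.49 cost 156.0
scene third x 1.7 t 60.7 yaw -0.1 cost 98.2
scene row2 x 1.2 t -31.6 yaw 1.79 cost 221.5
top row2 full(r3) -0.2 1.4
top row2 half(r3) -0.5 91.8
scene row2 full(r3) 1.4 7.4
scene row2 half(r3) 1.6 93.1
```

View pics/r4.png

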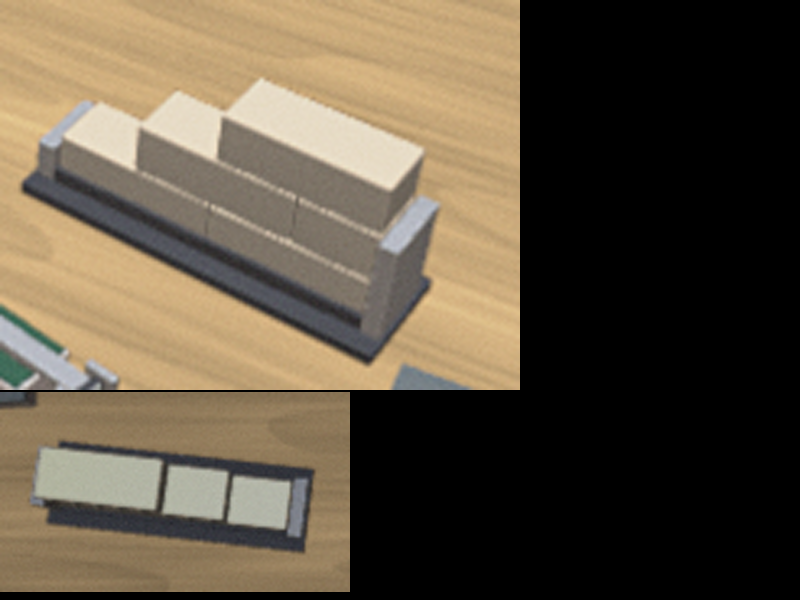

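The third course agrees with the second within about 0.5 mm in x. It sits at t ≈ 60.8 in both views, in line with the wall's end and straddling the joint. Last, a numeric check that the bystanders haven't moved, then hand in.

Run:
```python
from chk import *
for n in("top","scene"):
    show("3q "+n,*fit({n:cv2.imread(f"pics/{n}r4.png")},[.4506,-.2475,np.radians(-24.7)],.09,.05,.04))
a0,b0=cv2.imread("pics/scene0.png"),cv2.imread("pics/scener4.png")
m=(cv2.absdiff(cv2.GaussianBlur(a0,(5,5),0),cv2.GaussianBlur(b0,(5,5),0)).max(2)>25).astype(np.uint8)
_,_,st_,_=cv2.connectedComponentsWithStats(m); print([s[:5].tolist() for s in st_[1:] if s[4]>25])
st(); print(ctrl.close_job())
```

```text
3q top [ 449.4 -248.8] -25.08 cost 82.5
3q scene [ 451.1 -246.6] -25.02 cost 41.2
[[138, 0, 59, 85, 2797], [278, 0, 128, 180, 9541], [408, 0, 38, 139, 2260], [391, 72, 19, 12, 66], [392, 77, 24, 44, 405], [262, 209, 51, 39, 1506], [140, 212, 38, 43, 1000], [381, 239, 90, 62, 3234], [309, 269, 62, 69, 1366]]
27.23 [419.6 -35.  201.1] [179.4   -0.43  84.57] F [-0.2  1.4  0.1] w 85.1 q [ 38.  -6. -36. 115.  -4.  70.  -1.]
the job is handed in; nothing more can be done
None
```

The job is done and handed in at 27.2 s of the 72 s allowed. The lever is shut and the barrier is built in running bond. Handing in returns no verdict.

- **Lever:** I pushed it down with closed fingers until it met its stop, at about 16 N with the paddle face at 71 mm. The picture taken afterwards shows it level over the module.
- **Second course:** The half block is butted against the tall stop. It first sat about 1.2 mm proud, so I squeezed it flush with the first course. A full block is butted against it (9 N contact) and was squeezed flush the same way.
- **Third course:** The other full block lies on top. The fits put it within about 0.5 mm of the second course across the wall, and in line with the wall's end to about 1 mm.
- **Everything else:** In the scene view, only the arm, the lever, the moved blocks and the wall changed. The three-quarter block fits where it was, within measuring noise.

- **Disagreements:** The two cameras differ by a constant 1–2 mm, so I only compared positions within the same view. A few lengthwise fits in the scene view were pulled off by the steel plates and neighbouring blocks, by up to about 12 mm. I disregarded those in favour of the contact forces and the pictures.
- **Force peak:** The highest wrist force I saw was about 38 N, while setting down the half block, against the 120 N limit. That was the held block pressing on the course, not the arm or gripper body.

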